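# Clamp the blank cap onto the vacuum port

### The job

The blank cap has been set on the port of the small vacuum chamber and now has to be clamped down. Carry the open clamp ring over, lay it on the chamber's cover plate and slide its back half fully home round the two flanges, swing the other half shut round them, and turn the lever until its hook is fully home behind the pin. Keep the cap seated on the port and leave the bottles and the timer where they stand.

Things in the scene. Friction and masses are not known exactly. Their poses are not given: they have to be found in the camera images.
- port (a point): Joint of the two flanges: on the port's upright axis, 14 mm above the flat cover plate of a fixed low metal chamber (plate 224 x 244 mm, top 45 mm above the worktop). The port's and the cap's flange, both 75 mm across, form one round rim from 8 to 20 mm above the plate on a neck 54 mm across. z is up.
- cap_middle (a point): Loose steel blank cap (0.18 kg) resting on the port: 75 mm flange, 5 mm thick, with a domed hub and a knob, its top 46 mm above the plate. The point is on its axis at mid-thickness of the flange, 3.5 mm above the port point when seated; a centring ring lets it shift 1.5 mm at most.
- clamp_ring (a point): Centre of the loose aluminium clamp ring, 14 mm above its underside; 0.4 kg, lies flat, open. Two half rings, outside 98 mm, 28 mm high; groove 78 mm across from 6 to 22 mm above the underside, lips 66 mm across: flat on the plate the groove is level with the flanges. Axes of the back half: x from the back ear to the open side, y to the hinge, z up. Until latched a push can turn it round the port.
- back_ear (a point): Grip ear of the back half: an upright plate 14 mm thick that sticks out along -x of the ring, 46 to 90 mm from the ring's centre, from 3 to 36 mm above the underside. The point is in its middle, 69 mm from the centre, 20 mm above the underside; axes as clamp_ring.
- swing_ear (a point): Middle of the same kind of ear on the swing half (14 mm thick, 46 to 90 mm from that half's own centre, 3 to 36 mm above the underside). Its x axis points outward along the ear; with the half shut the point lies at (69, 0) mm in the ring's frame and the axes equal the ring's.
- lever_end (a point): Point near the end of the latch lever's black grip (13.5 mm wide, 20 to 32 mm above the clamp's underside), half-way up. The lever's x axis runs outward along the grip; its axes equal the ring's at joint value 0. Seen in them from the pivot, this point is at (58, -28) mm and the grip runs from x = 30 to 72 mm at y = -28.
- swing_half (a joint): Angle of the swing half about its upright hinge pin, at (0, 57) mm in the ring's frame; rad: 0 shut (stop), up to 2.05 open, opening counter-clockwise seen from above. Above 1.7 the flanges can pass in. Light friction holds it where it is left.
- latch_lever (a joint): Angle of the steel hook lever about its upright pivot on the back half, at (-12, -72) mm in the ring's frame; rad: 0 latched (stop), up to 1.8 open, opening clockwise seen from above. The hook goes round an 8 mm pin on the swing half, at (12, -72) when shut; it meets it at about 0.7 and draws in about 2 mm; a half farther open is missed. Light friction.
- reagent_amber: Bystander: brown bottle with a blue cap, 62 x 134 mm, loose; origin at the centre of its foot.
- reagent_white: Bystander: white bottle with a green cap, 60 x 122 mm, loose; origin at the centre of its foot.
- wash_bottle: Bystander: white bottle with a dark red cap, 68 x 154 mm, loose; origin at the centre of its foot.
- timer: Bystander: flat white timer with three keys, 62 x 66 x 21 mm, loose; origin at the centre of its underside.
Not all that is in view belongs to the job. What is shaped like the part that bears cap_middle but green is not meant.

How it is judged (in metres and radians):
At the end, for the whole second after the job is handed in: The clamp sits round both flanges (ring centre within 5 mm of the port point, level within 0.06 rad), its swing half is shut (within 0.04 rad) and its lever latched (within 0.12 rad), and the cap is still seated (within 3.5 mm sideways and 3 mm in height, level) (value of joint swing_half below 0.04 rad and value of joint latch_lever below 0.12 rad and distance between clamp_ring and port below 0.005 m and angle between each of clamp_ring, cap_middle's own z axis and vertical below 0.06 rad and horizontal distance between cap_middle and port below 0.0035 m and distance between cap_middle and port below 0.0065 m); the robot touches nothing.
It fails at once if the cap is knocked off its seat (more than 8 mm from it, or tipped more than 0.2 rad) (distance between cap_middle and port above 0.0115 m or angle between cap_middle's own z axis and vertical above 0.2 rad).
It fails at once if a bottle or the timer is pushed more than 30 mm from where it stood (distance of any of reagent_amber, reagent_white, wash_bottle, timer from where it was at the start of the episode above 0.03 m).
It also fails if it takes over 56 s, if anything falls off the work surface, if the arm or the gripper's body presses on something with over 40 N, if the wrist force passes 120 N, or if a joint passes its speed limit or range.

### The arm

A 7-joint arm with a two-finger parallel gripper is mounted at the origin on a cart in front of the work surface, level with it; the furniture and walls round the work are solid. World frame = base frame: x ahead of the robot, y to its left, z up, the work surface at z = 0. Lengths are in mm, angles in rad, forces in N, time in s.
With the tool pointing down it reaches from about 350 to 900 mm from the base axis. Payload 7.2 kg.
Tool frame: the origin (TCP) lies midway between the tips of the shut fingers; the grasp point (between the pads) lies 19 mm behind it; z points along the fingers, y is the direction in which the jaws open and shut (so a half turn about z gives the same grasp; the last joint's range is limited). The gripper opens to 88 mm and grips with 3 to 60 N. Pads are 20 mm wide; open, the fingers measure 115 mm over their backs; the gripper's body (75 mm by 178 mm) begins 61 mm behind the grasp point.
Start: joints at [1.128, 0.411, -0.013, 1.596, 0.006, 1.134, -0.082], TCP at [228.793, -581.622, 187.353] pointing down, gripper open.
Joint ranges: [-2.95, 2.95], [-0.29, 1.99], [-1.47, 1.44], [0.14, 2.54], [-1.03, 4.17], [0.13, 1.85], [-2.86, 2.86]. Speed limits (rad/s): [2.39, 2.39, 3.01, 3.01, 3.14, 3.14, 3.14].

### API

Orientations are given as [roll, pitch, yaw] about the fixed x, y, z axes, in that order (R = Rz(yaw) Ry(pitch) Rx(roll)).
In Python, from workcell import manip gives the robot as it stands. The module is installed in compiled form; this text tells all that it offers. Calls block until the motion is done:
- manip.goto(position, orientation): joint-space move of the TCP to a pose.
- manip.line_to(position, frame=None, speed=150): straight line of the TCP; frame=None keeps the orientation; speed is the mean speed in mm/s.
- manip.goto_joints(angles): joint-space move.
- manip.ungrasp() and manip.grasp(grasp_force=None): open the fingers fully, or close them until they stop; grasp_force is the grip in N (None keeps the last).
- manip.dwell(seconds).
- manip.solve_ik(position, orientation): joint angles nearest the present ones, or None.
- manip.get_image(name): name is "scene" or "top"; returns (picture, depth): 400x640x3 uint8, red, green, blue; 400x640 float32, mm along the optical axis (not along the pixel's ray), 0 where there is no reading.
- manip.calibration(name): a dict with "intrinsics" (3x3 intrinsics, pixels), "k1" (the pictures are not rectified: a ray, as slopes to the right and down, at radius r is drawn at 1 + k1 r^2 times it, then the intrinsics apply), "T" (4x4, takes a point from camera to world coordinates). Camera axes: x right, y up, looking along -z (the intrinsics and any distortion apply to the point x, -y, -z); pixel columns grow to the right and rows downward; lengths in mm; the calibration is good to about 2 mm. A picture is of the moment at which its call begins. calibration takes no time and is no camera call.
A pose or a line that the arm cannot do raises manip.PlanningError and nothing moves.
- manip.sign_off(): hands the job in, once; it reports no verdict.
Trained networks look in the newest picture that a camera, given by its name, has taken for a name from the list of things; names that differ only in an ending like _2 or _b are one class to them, and where a whole thing is asked for, a point or a joint stands for the part that bears it (a point fixed in the world has none). Each returns a list of dicts, best first, with "p" (0 to 1); they miss things now and then, are a little off and sometimes report something else, mostly with a low value. They report only what shows in the picture. A call takes as long as a camera call. They do not tell look-alikes from the thing itself.
- manip.spot_in(camera, label): "extent" ([left, top, right, bottom] in pixels, round what is visible of it).
- manip.cut_out(camera, label): "mask" (400x640 bool, what is visible of it) and "extent" ([left, top, right, bottom] in pixels, round what is visible of it).
Readings, each from a call of its own:
- manip.current_time(): time.
- manip.current_qpos(): joint angles.
- manip.current_dq(): joint speeds.
- manip.current_joint_efforts(): joint torques, N m.
- manip.current_tcp_pos(): TCP position.
- manip.current_ee_rot(): TCP orientation.
- manip.current_wrist_force(): force on the tool from outside, world axes, zero at the start.
- manip.current_ft_torque(): the same for the moment, N m.
- manip.current_grip_width(): finger opening in mm.
Only numpy, scipy, OpenCV 4.12 (cv2) and the standard library are available. Lean on these libraries where they do the work, as an engineer would, in place of code of your own. Each camera call takes 0.05 s, during which the arm holds its last target.

## Working session

There is one attempt and no reset: what is moved stays moved. The work goes in short steps, each a Python script; the robot and the scene stay as the last script left them, time stands still between calls to the robot, and variables do not carry over. Pictures are saved under pics/ and viewed, and the job is handed in when it is done.

```bash
mkdir -p pics; ls
python3 - <<'E'
from workcell import manip
import cv2, numpy as np
for c in ("scene","top"):
    im,d=manip.get_image(c)
    cv2.imwrite(f"pics/{c}0.png",im[:,:,::-1])
    k=manip.calibration(c); print(c,k["intrinsics"].tolist(),k["k1"],np.round(k["T"],3).tolist())
print(manip.current_time(),manip.current_tcp_pos(),manip.current_ee_rot(),manip.current_grip_width())
E
```

```text
pics
scene [[513.5430598236389, 0.0, 317.27288533001104], [0.0, 513.5430598236389, 200.60798898237093], [0.0, 0.0, 1.0]] -0.048506191969774806 [[-0.882, 0.374, -0.288, 50.335], [-0.472, -0.675, 0.567, 1040.041], [0.018, 0.636, 0.772, 1475.259], [0.0, 0.0, 0.0, 1.0]]
top [[388.20667662316043, 0.0, 317.3057396964569], [0.0, 388.20667662316043, 199.26473307488902], [0.0, 0.0, 1.0]] -0.01915767184563291 [[-0.012, 0.991, -0.134, 419.945], [-1.0, -0.012, 0.006, 8.549], [0.004, 0.135, 0.991, 1322.129], [0.0, 0.0, 0.0, 1.0]]
0.1 [ 228.57490851 -581.17503573  186.63823781] [-3.14022534e+00  1.04885257e-04  3.74794022e-01] 87.74498185785758
```

View pics/scene0.png

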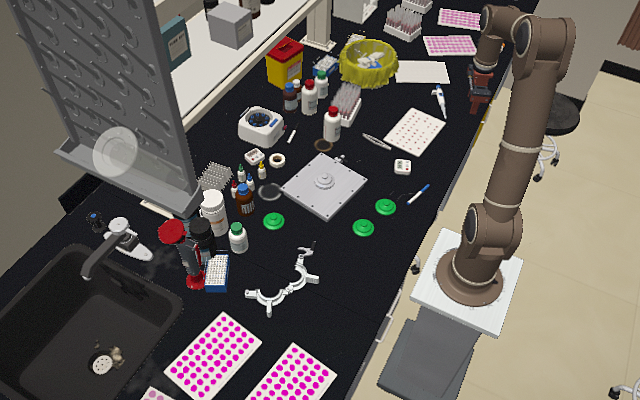

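View pics/top0.png

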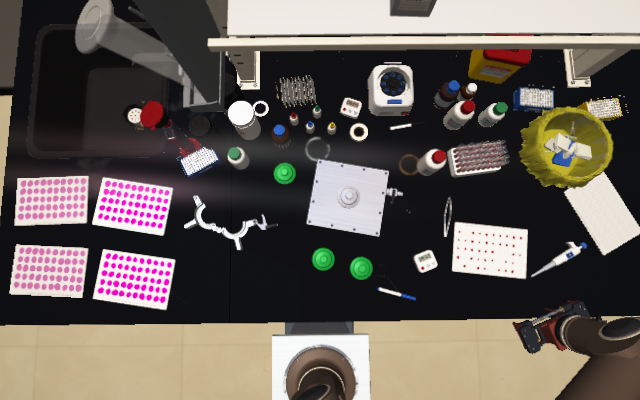

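The scene view shows the chamber with its steel cap at about (323,182) and the open clamp at about (285,285). In the top view they are at about (348,196) and (225,220), and three green look-alike caps lie around them. Next I'll segment and zoom.

```bash
cat > h.py <<'E'
from workcell import manip
import cv2, numpy as np
def cloud(cam,d):
    k=manip.calibration(cam);K=k["intrinsics"];k1=k["k1"];T=k["T"]
    v,u=np.mgrid[0:400,0:640]
    pts=np.stack([u.ravel(),v.ravel()],1).astype(float)[:,None]
    xy=cv2.undistortPoints(pts,K,np.array([k1,0,0,0,0.]))[:,0]
    z=d.ravel()
    P=np.stack([xy[:,0]*z,-xy[:,1]*z,-z],1)
    W=P@T[:3,:3].T+T[:3,3]; W[z==0]=np.nan
    return W.reshape(400,640,3)
def project(cam,P):
    k=manip.calibration(cam);K=k["intrinsics"];k1=k["k1"];T=k["T"]
    p=(np.atleast_2d(P)-T[:3,3])@T[:3,:3]
    q=np.stack([p[:,0],-p[:,1],-p[:,2]],1)
    return cv2.projectPoints(q,np.zeros(3),np.zeros(3),K,np.array([k1,0,0,0,0.]))[0][:,0]
def rectify(cam,im,z,x0,x1,y0,y1,s=2):
    # world-plane view at height z: up=+x, left=+y, s px per mm
    xs=np.arange(x1,x0,-1/s); ys=np.arange(y1,y0,-1/s)
    X,Y=np.meshgrid(xs,ys,indexing="ij")
    uv=project(cam,np.stack([X.ravel(),Y.ravel(),np.full(X.size,float(z))],1)).astype(np.float32).reshape(*X.shape,2)
    return cv2.remap(im,uv[...,0],uv[...,1],cv2.INTER_CUBIC)
E
python3 - <<'E'
from h import *
im,d=manip.get_image("top"); W=cloud("top",d); np.savez("top0.npz",im=im,d=d)
ims,ds=manip.get_image("scene"); Ws=cloud("scene",ds); np.savez("sc0.npz",im=ims,d=ds)
for cam,WW in (("top",W),("scene",Ws)):
  for l in ("cap_middle","clamp_ring","back_ear","swing_ear","lever_end","swing_half","latch_lever","timer","wash_bottle","reagent_white","reagent_amber"):
    for r in manip.cut_out(cam,l)[:3]:
        m=r["mask"]; p=WW[m]; print(cam,l,round(r["p"],2),np.round(r["extent"]),np.round(np.nanmedian(p,0),1), np.round(np.nanpercentile(p[:,2],[5,95])))
cv2.imwrite("pics/topz.png",cv2.resize(im[170:270,170:410],None,fx=3.3,fy=3.3,interpolation=cv2.INTER_CUBIC)[:,:,::-1])
cv2.imwrite("pics/scz.png",cv2.resize(ims[220:330,220:360],None,fx=5,fy=5,interpolation=cv2.INTER_CUBIC)[:,:,::-1])
# plane views
print(W[221,225],W[196,348],W[220,330],W[230,215])
E
```

```text
top cap_middle 0.87 [338. 183. 361. 205.] [596.8 -99.   70.5] [61. 91.]
top cap_middle 0.58 [273. 162. 295. 183.] [687.4 111.1  10.3] [ 2. 30.]
top cap_middle 0.57 [350. 257. 372. 281.] [ 364.2 -141.4   10.8] [ 2. 30.]
top clamp_ring 0.72 [182. 198. 280. 250.] [511.3 317.1  19.8] [-3. 35.]
top back_ear 0.61 [186. 195. 274. 254.] [511.6 323.2  20.6] [-2. 36.]
top swing_ear 0.6 [182. 197. 213. 230.] [529.8 404.7  17.8] [-2. 35.]
top lever_end 0.72 [254. 220. 275. 231.] [512.4 177.3  29.3] [-2. 35.]
top swing_half 0.9 [186. 196. 215. 228.] [530.7 402.8  16.9] [-3. 35.]
top swing_half 0.47 [186. 196. 278. 252.] [511.  296.1  20.5] [-3. 35.]
top latch_lever 0.53 [254. 217. 279. 230.] [511.3 180.1  29.7] [22. 35.]
top timer 0.81 [415. 250. 436. 274.] [ 382.4 -354.9   17.5] [11. 23.]
top wash_bottle 0.9 [417. 148. 448. 179.] [ 699.6 -365.8  115.6] [ 14. 155.]
top reagent_white 0.81 [226. 147. 250. 170.] [726.2 256.2  89.2] [ 27. 123.]
top reagent_amber 0.66 [273. 127. 292. 150.] [790.5 116.6 100.4] [ 37. 135.]
scene cap_middle 0.82 [316. 171. 336. 188.] [596.1 -89.1  70.3] [60. 89.]
scene c
[... 580 characters left out ...]
]
scene swing_half 0.93 [248. 288. 288. 319.] [529.9 406.   17.9] [-3. 36.]
scene swing_half 0.36 [231. 222. 248. 252.] [725.6 282.6  80.2] [ 10. 123.]
scene latch_lever 0.42 [300. 243. 315. 258.] [511.9 179.6  29.9] [22. 37.]
scene timer 0.65 [394. 158. 412. 174.] [ 384.7 -346.    16.6] [ 3. 24.]
scene wash_bottle 0.66 [324. 107. 341. 142.] [ 701.1 -356.    92.2] [ 11. 152.]
scene reagent_white 0.79 [232. 224. 245. 252.] [725.9 282.8  80.4] [ 10. 123.]
scene reagent_amber 0.82 [235. 180. 259. 215.] [794.4 137.6  83.6] [  8. 133.]
[528.483611   317.23482762  -2.04825458] [596.74919779 -97.26102157  88.71956798] [523.69072533 -39.75030941  46.31178701] [496.63589696 344.11680081  23.68373227]
```

View pics/topz.png

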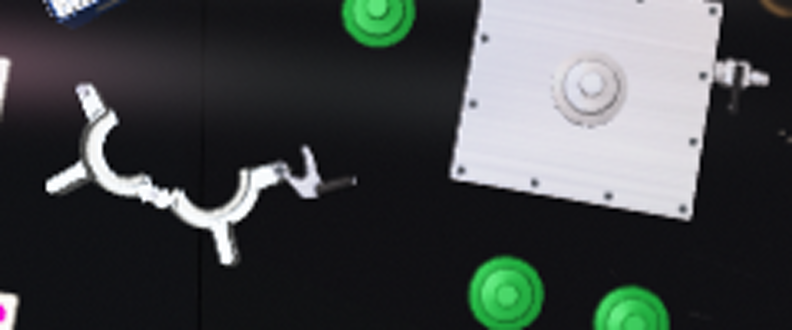

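View pics/scz.png

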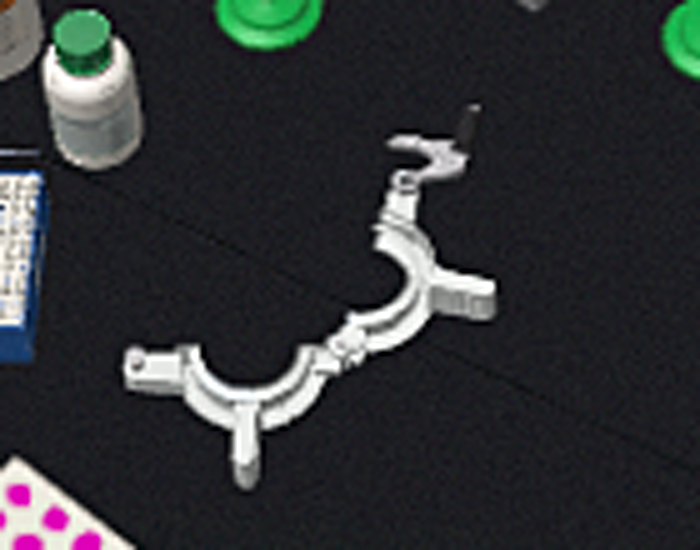

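```bash
cat > fit.py <<'E'
from h import *
from scipy.optimize import minimize
from scipy.ndimage import distance_transform_edt
def rot(a): return np.array([[np.cos(a),-np.sin(a)],[np.sin(a),np.cos(a)]])
HP=np.array([0,57.]);LP=np.array([-12,-72.])
def sd_half(p):  # back half signed-ish distance (outside distance) : half annulus x<0 + ear + bosses
    r=np.hypot(p[:,0],p[:,1])
    da=np.maximum(np.maximum(33-r,r-49),p[:,0]-0)
    de=np.maximum(np.abs(p[:,0]+68)-22,np.abs(p[:,1])-7)
    return np.minimum(da,de)
def sd(p,par):
    cx,cy,a,t,f=par
    q=(p-[cx,cy])@rot(a)
    d=sd_half(q)
    s=(q-HP)@rot(t)+HP; d=np.minimum(d,sd_half(s*[-1,1]))
    l=(q-LP)@rot(-f); 
    dl=np.maximum(np.abs(l[:,0]-51)-21,np.abs(l[:,1]+28)-6.75)
    return d,dl,q
def outline(par,n=1):
    cx,cy,a,t,f=par
    th=np.linspace(np.pi/2,1.5*np.pi,40)
    half=np.vstack([np.c_[49*np.cos(th),49*np.sin(th)],np.c_[33*np.cos(th[::-1]),33*np.sin(th[::-1])],[[0,49]]])
    ear=np.array([[-46,7],[-90,7],[-90,-7],[-46,-7.]])
    m=np.array([-1,1])
    grip=np.array([[30,-21],[72,-21],[72,-35],[30,-35],[30,-21.]])
    sw=lambda p:(p*m-HP)@rot(t).T+HP
    L=[half,ear,sw(half),sw(ear),grip@rot(-f).T+LP]
    return [P@rot(a).T+[cx,cy] for P in L]
E
python3 - <<'E'
from fit import *
for cam,fn in (("top","top0.npz"),("scene","sc0.npz")):
    z=np.load(fn); W=cloud(cam,z["d"]).reshape(-1,3)
    r=rectify(cam,z["im"],28,390,640,130,490,2)
    cv2.imwrite(f"pics/rect_{cam}.png",r[:,:,::-1])
    # fitting near the plate
    m=(abs(W[:,0]-600)<140)&(abs(W[:,1]+100)<190)&(W[:,2]>8)
    P=W[m]
    pl=P[(abs(P[:,2]-45)<4)]
    print(cam,"plate rect",cv2.minAreaRect(pl[:,:2].astype(np.float32)))
    ft=P[P[:,1]<-226]; print("fit",np.round(ft[::3],0).tolist()[:40])
    c=P[(np.hypot(P[:,0]-597,P[:,1]+98)<55)&(P[:,2]>60)&(P[:,2]<70)]
    f=lambda q:np.hypot(c[:,0]-q[0],c[:,1]-q[1])
    (x,y),rad=cv2.minEnclosingCircle(c[:,:2].astype(np.float32)); print("cap flange circ",x,y,rad,len(c),np.median(c[:,2]))
    k=P[(np.hypot(P[:,0]-597,P[:,1]+98)<30)&(P[:,2]>80)]; print("knob",np.round(k.mean(0),1),len(k),k[:,2].max())
E
```

```text
top plate rect ((596.8154907226562, -115.87701416015625), (274.29644775390625, 224.21771240234375), 79.4050521850586)
fit [[687.0, -228.0, 44.0], [686.0, -237.0, 48.0], [683.0, -234.0, 45.0], [679.0, -230.0, 46.0], [677.0, -228.0, 41.0], [675.0, -237.0, 47.0], [673.0, -234.0, 42.0], [669.0, -234.0, 44.0], [666.0, -230.0, 43.0], [663.0, -227.0, 42.0], [659.0, -226.0, 44.0], [656.0, -226.0, 45.0], [652.0, -229.0, 45.0], [650.0, -234.0, 40.0], [646.0, -233.0, 43.0], [639.0, -229.0, 43.0], [628.0, -228.0, 48.0], [626.0, -229.0, 40.0], [627.0, -241.0, 32.0], [627.0, -251.0, 31.0], [626.0, -261.0, 35.0], [624.0, -234.0, 30.0], [623.0, -243.0, 37.0], [622.0, -252.0, 42.0], [623.0, -264.0, 33.0], [621.0, -234.0, 30.0], [621.0, -245.0, 28.0], [618.0, -252.0, 44.0], [620.0, -264.0, 34.0], [617.0, -234.0, 31.0], [616.0, -243.0, 34.0], [615.0, -252.0, 44.0], [616.0, -264.0, 33.0], [618.0, -277.0, 22.0], [614.0, -235.0, 26.0], [613.0, -244.0, 33.0], [612.0, -252.0, 39.0], [613.0, -264.0, 31.0], [614.0, -276.0, 26.0], [614.0, -286.0, 27.0]]
cap flange circ 599.5620727539062 -100.81842803955078 37.
[... 351 characters left out ...]
280.0, 27.0], [658.0, -230.0, 43.0], [621.0, -252.0, 41.0], [618.0, -276.0, 22.0], [608.0, -283.0, 20.0], [646.0, -233.0, 40.0], [619.0, -249.0, 39.0], [606.0, -249.0, 46.0], [606.0, -278.0, 20.0], [624.0, -252.0, 28.0], [612.0, -252.0, 35.0], [599.0, -253.0, 40.0], [623.0, -241.0, 33.0], [613.0, -247.0, 33.0], [601.0, -248.0, 38.0], [588.0, -248.0, 45.0], [620.0, -242.0, 28.0], [607.0, -242.0, 35.0], [594.0, -241.0, 43.0], [582.0, -243.0, 46.0], [609.0, -239.0, 31.0], [603.0, -255.0, 19.0], [579.0, -247.0, 39.0], [606.0, -242.0, 24.0], [606.0, -252.0, 9.0]]
cap flange circ 600.7001953125 -97.24552154541016 39.362632751464844 117 65.48408640313187
knob [600.  -94.7  88.1] 38 99.4765407045229
```

View pics/rect_top.png

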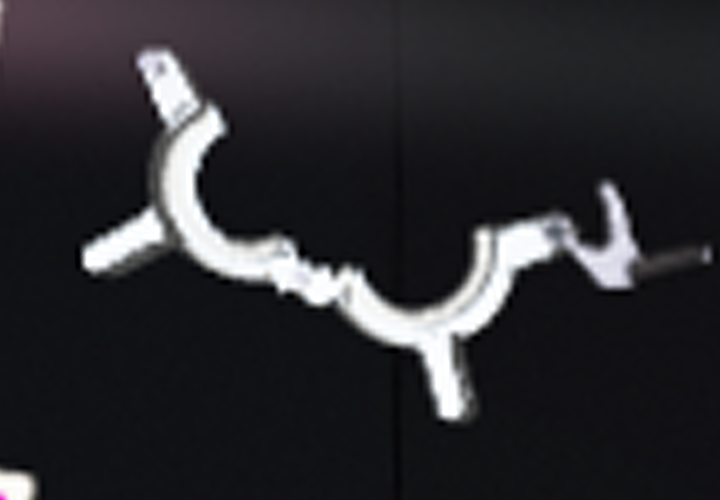

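View pics/rect_scene.png

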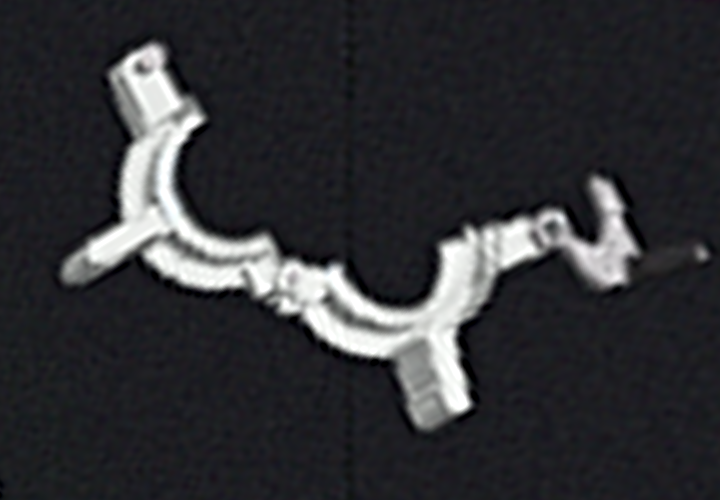

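```bash
cat >> fit.py <<'E'
_th=np.random.default_rng(0)
def samples():
    g=np.stack(np.meshgrid(np.arange(-90,1,3.),np.arange(-49,50,3.)),-1).reshape(-1,2)
    g=g[sd_half(g)<=-1]
    z=np.where((np.hypot(*g.T)<50),28.,36.)
    return g,z
def fit_clamp(cams,par0,z0=0.,lo=18,box=None,fix=None):
    """cams: list of (cam,W,im)"""
    g,gz=samples()
    D=[]
    for cam,W,im in cams:
        w=W.reshape(-1,3)
        c=np.array(par0[:2])
        m=(np.abs(w[:,:2]-c).max(1)<170)&(w[:,2]>z0+lo)&(w[:,2]<z0+42)
        q=w[m][:,:2]
        d,dl,_=sd(q,par0); k=(d<15)|(dl<10)
        mm=np.zeros(400*640,bool); idx=np.flatnonzero(m)[k]; mm[idx]=True
        dt=distance_transform_edt(~mm.reshape(400,640))
        D.append((cam,q[k],dt))
    def cost(p):
        tot=0
        cx,cy,a,t,f=p
        sw=(g*[-1,1]-HP)@rot(t).T+HP
        M=np.vstack([g,sw])@rot(a).T+[cx,cy]; MZ=np.r_[gz,gz]+z0
        for cam,q,dt in D:
            d,dl,l=sd(q,p)
            # bosses at latch/hinge are unmodelled: cap loss
            e=np.clip(np.minimum(d,dl),0,8); tot+=np.mean(e**2)
            uv=project(cam,np.c_[M,MZ])
            s=cv2.remap(dt.astype(np.float32),uv[:,0].astype(np.float32)[None],uv[:,1].astype(np.float32)[None],cv2.INTER_LINEAR)[0]
            tot+=np.mean(np.clip(s*3,0,15)**2)
        return tot
    sc=np.array([4,4,.06,.1,.1]); x=np.array(par0,float)
    for _ in range(3):
        r=minimize(lambda u:cost(x+u*sc),np.zeros(5),method="Nelder-Mead",options=dict(initial_simplex=np.vstack([np.zeros(5),np.eye(5)]),maxiter=500,xatol=.01,fatol=1e-3)); x=x+r.x*sc
    return x,r.fun
def overlay(cam,im,par,z,x0,x1,y0,y1,s=2):
    r=rectify(cam,im,z,x0,x1,y0,y1,s)[:,:,::-1].copy()
    for P in outline(par):
        px=np.c_[(y1-P[:,1])*s,(x1-P[:,0])*s]
        cv2.polylines(r,[px.round().astype(np.int32)],False,(0,0,255),1)
    return r
E
python3 - <<'E'
from fit import *
cs=[]
for cam,fn in (("top","top0.npz"),("scene","sc0.npz")):
    z=np.load(fn); cs.append((cam,cloud(cam,z["d"]),z["im"]))
p0=[519,288,.2,1.9,1.55]
for c in ([cs[0]],[cs[1]],cs):
    x,f=fit_clamp(c,p0); print(np.round(x,3),f)
    cv2.imwrite(f"pics/ov{len(c)}_{c[0][0]}.png",overlay(c[0][0],c[0][2],x,30,390,640,130,490))
E
```

```text
[5.20123e+02 2.86570e+02 3.05000e-01 1.78200e+00 1.79900e+00] 13.680175717489325
[5.19192e+02 2.89363e+02 2.77000e-01 1.78800e+00 1.69300e+00] 10.4381407442592
[5.19145e+02 2.88138e+02 2.87000e-01 1.79300e+00 1.71900e+00] 25.11979450304718
```

```bash
python3 -c "
import cv2,numpy as np
cv2.imwrite('pics/ovcmp.png',np.vstack([cv2.resize(cv2.imread('pics/ov1_top.png'),(432,300)),cv2.resize(cv2.imread('pics/ov1_scene.png'),(432,300))]))"
```

```text
(no output)
```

View pics/ovcmp.png

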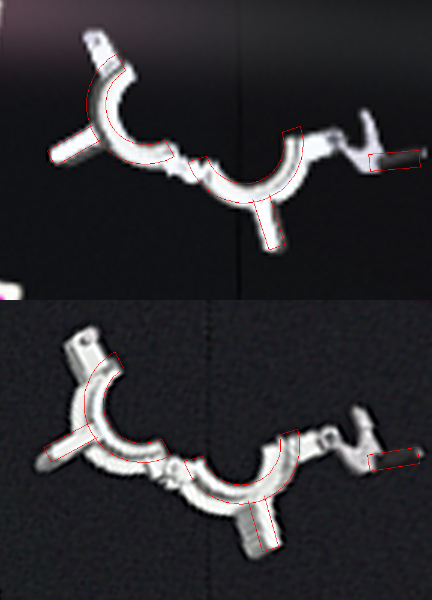

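Run:
```python
from fit import *
port=np.array([599.6,-99.5])
Q=np.array(manip.current_qpos()); t0=manip.current_time()
lim=np.array([[-2.95,2.95],[-0.29,1.99],[-1.47,1.44],[0.14,2.54],[-1.03,4.17],[0.13,1.85],[-2.86,2.86]])
def test(xy,z,yaw):
    q=manip.solve_ik([xy[0],xy[1],z],[np.pi,0,yaw])
    if q is None: return None
    q=np.array(q); return q,np.min(np.minimum(q-lim[:,0],lim[:,1]-q))
def seq(pts,off):
    out=[];
    for xy,z,yaw in pts:
        yy=(yaw+off+np.pi)%(2*np.pi)-np.pi
        r=test(xy,z,yy)
        if r is None: out.append("x")
        else: out.append(f"{r[0][6]:.1f}/{r[1]:.2f}")
    return " ".join(out)
g=lambda psi,p: port+rot(psi)@np.array(p)
for off in (0,np.pi):
    print("pick",seq([((453.4,268.3),6,.29),((453.4,268.3),150,.29)],off))
for psi in np.arange(-2.4,2.5,.6):
    A=[(g(psi,(-69-d,0)),z,psi) for d,z in ((50,130),(50,50),(0,50))]
    B=[(g(psi,HP+rot(t)@np.array([69,-57.])),52,psi+t) for t in (1.8,1.2,.6,0)]
    C=[(g(psi,LP+rot(-f)@np.array([55,-28.])),56,psi-f) for f in (1.7,1.1,.6,0)]
    for n,S in (("A",A),("B",B),("C",C)):
        print(round(psi,1),n,"|",seq(S,0),"|",seq(S,np.pi))
print(manip.current_time()-t0)
```

```text
pick -2.4/0.49 -2.3/0.53
pick 0.6/0.49 0.8/0.41
-2.4 A | 1.7/0.23 1.6/0.22 1.6/0.22 | -1.1/0.70 -1.2/0.84 -1.1/0.83
-2.4 B | -1.9/0.83 -2.4/0.44 -2.3/0.08 1.8/0.23 | 0.9/0.81 0.4/0.82 -0.2/0.75 -0.9/0.69
-2.4 C | 0.1/0.67 0.7/0.59 1.2/0.55 1.6/0.23 | -2.8/0.10 -2.2/0.57 -1.7/0.54 -1.1/0.54
-1.8 A | 2.2/0.23 2.1/0.22 2.2/0.22 | -0.6/0.75 -0.7/0.82 -0.6/0.81
-1.8 B | -1.5/0.82 -1.9/0.84 -2.5/0.39 -2.4/0.08 | 1.4/0.71 0.9/0.79 0.3/0.84 -0.3/0.77
-1.8 C | 0.8/0.53 1.4/0.49 1.7/0.23 -2.4/0.18 | -2.1/0.51 -1.5/0.47 -1.0/0.49 -0.4/0.55
-1.2 A | -2.2/0.18 -2.0/0.11 -2.8/0.04 | -0.0/0.74 -0.1/0.67 -0.0/0.72
-1.2 B | -1.1/0.78 -1.5/0.83 -2.0/0.83 -2.5/0.32 | 1.6/0.22 1.3/0.72 0.8/0.79 0.2/0.84
-1.2 C | 1.5/0.50 1.9/0.23 -2.3/0.17 -2.5/0.36 | -1.4/0.48 -0.7/0.51 -0.2/0.57 0.3/0.66
-0.6 A | -2.3/0.55 -2.3/0.52 -2.2/0.62 | 0.7/0.62 0.5/0.55 0.6/0.65
-0.6 B | -0.8/0.78 -1.2/0.81 -1.6/0.86 -2.1/0.79 | 2.1/0.22 1.6/0.22 1.3/0.75 0.7/0.81
-0.6 C | 1.9/0.23 -2.1/0.13 -2.4/0.43 -1.9/0.73 | -0.7/0.58 -0.1/0.66 0.4/0.74 0.9/0.81
0.0 A | -1.6/0.56 -1.6/0.50 -1.6/0.61 | 1.4/0.60 1.3/0.52 1.3/0.63
0.0 B | -
[... 431 characters left out ...]
3 -0.4/0.75 | -2.5/0.19 -2.4/0.08 2.2/0.23
1.2 B | 1.0/0.51 0.3/0.62 -0.3/0.75 -0.7/0.82 | -2.0/0.50 -2.5/0.31 -2.2/0.09 2.0/0.22
1.2 C | -1.9/0.85 -1.4/0.82 -1.0/0.80 -0.6/0.80 | 0.9/0.76 1.5/0.71 1.7/0.22 2.2/0.22
1.8 A | 0.3/0.75 0.2/0.83 0.1/0.82 | -2.6/0.26 -2.6/0.30 -2.7/0.21
1.8 B | 1.4/0.24 1.0/0.51 0.4/0.62 -0.2/0.75 | -1.2/0.45 -1.9/0.49 -2.5/0.40 -2.1/0.09
1.8 C | -1.5/0.81 -1.0/0.79 -0.7/0.77 -0.2/0.76 | 1.4/0.70 1.7/0.22 2.2/0.22 -2.2/0.03
2.4 A | 0.7/0.66 0.7/0.79 0.6/0.82 | -2.1/0.73 -2.1/0.75 -2.2/0.69
2.4 B | 2.2/0.23 1.5/0.23 1.1/0.56 0.4/0.67 | -0.5/0.55 -1.1/0.50 -1.8/0.54 -2.4/0.47
2.4 C | -1.1/0.79 -0.7/0.78 -0.3/0.72 0.3/0.65 | 1.6/0.22 2.2/0.22 -2.2/0.04 -2.5/0.38
0.0
```

Run:
```python
from fit import *
c=np.array([519.4,288.]);a=.288
e=c+rot(a)@np.array([-62,0]); yaw=a-np.pi
manip.goto([e[0],e[1],120],[np.pi,0,yaw])
manip.line_to([e[0],e[1],4],speed=150)
im,d=manip.get_image("top"); cv2.imwrite("pics/g1.png",cv2.resize(im[150:290,150:350],None,fx=4,fy=4,interpolation=cv2.INTER_CUBIC)[:,:,::-1])
print(e,manip.current_time(),manip.current_tcp_pos(),manip.current_wrist_force(),manip.current_qpos()[6])
```

```text
[459.95354049 270.38981966] 5.375 [460.54726689 270.91311424   4.92791894] [ 0.36043612  0.88721547 -0.33884547] 0.6270236999176212
```

View pics/g1.png

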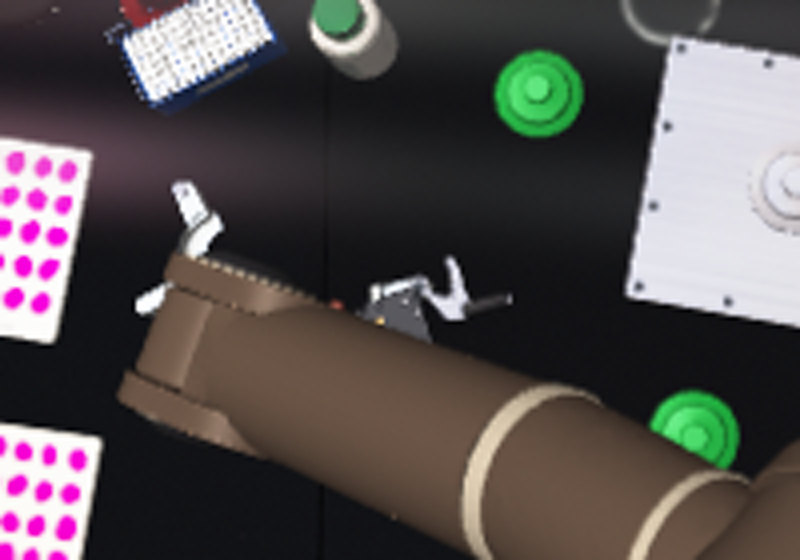

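The arm hides the ear in the top view. The clamp itself is untouched, with the swing ear at (150,300) and the lever at (460,295). I'll grasp and lift a little.

Run:
```python
from fit import *
manip.grasp(60)
print(manip.current_grip_width(),manip.current_wrist_force())
p=manip.current_tcp_pos()
manip.line_to([p[0],p[1],60],speed=60)
print(manip.current_grip_width(),manip.current_wrist_force(),manip.current_ft_torque(),manip.current_tcp_pos())
im,d=manip.get_image("scene"); np.savez("sc1.npz",im=im,d=d); cv2.imwrite("pics/g2.png",cv2.resize(im[200:340,200:400],None,fx=4,fy=4,interpolation=cv2.INTER_CUBIC)[:,:,::-1])
im,d=manip.get_image("top"); np.savez("top1.npz",im=im,d=d)
print(manip.current_time())
```

```text
0.4498979394239651 [-0.54726386 -0.42535717 -0.16186498]
0.4911860077762677 [-0.40007061  0.51709235 -0.34142793] [ 0.08113859 -0.16393385  0.01564565] [459.75087573 270.17527744  59.63297768]
7.9
```

View pics/g2.png

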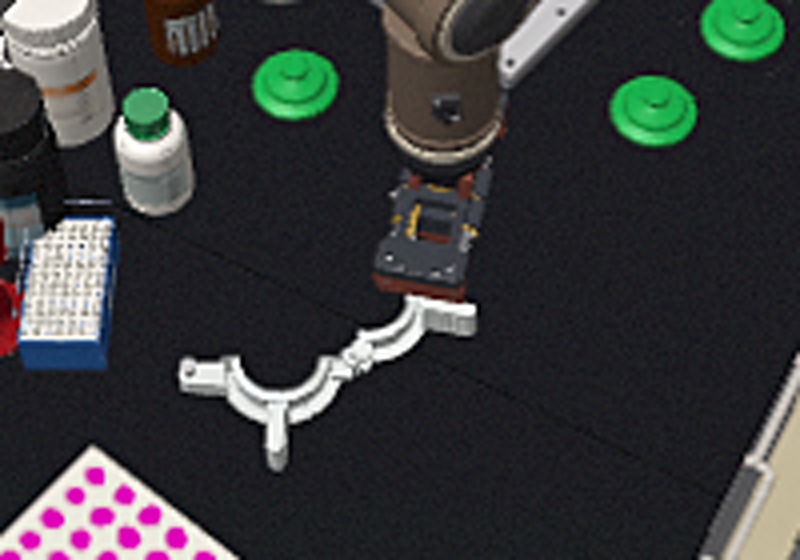

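Run:
```python
from fit import *
print(manip.current_ee_rot(),manip.current_tcp_pos(),manip.current_qpos())
cs=[]
for cam,fn in (("top","top1.npz"),("scene","sc1.npz")):
    z=np.load(fn); cs.append((cam,cloud(cam,z["d"]),z["im"]))
x,f=fit_clamp([cs[1]],[519.4,288,.288,1.79,1.72]); print(np.round(x,3),f)
r=overlay("scene",cs[1][2],x,30,390,640,130,490)
cv2.imwrite("pics/ov2s.png",r)
im=cs[0][2]; cv2.imwrite("pics/g2t.png",cv2.resize(im[150:290,150:350],None,fx=4,fy=4,interpolation=cv2.INTER_CUBIC)[:,:,::-1])
print(project("scene",[[460,270,60],[460,270,4],[453.4,268,20]]))
```

```text
[-3.14154474e+00 -7.72672628e-04 -2.85348276e+00] [459.66877329 270.27755361  59.57563539] [ 0.09675655  0.60891992 -0.97226533  1.90273816  0.61325999  0.96240201
  0.69565281]
[5.15412e+02 2.88762e+02 2.04000e-01 1.86400e+00 1.91900e+00] 37.49281242174962
[[309.99969497 271.21812757]
 [309.88176207 280.20168158]
 [311.97999133 278.06007857]]
```

View pics/ov2s.png

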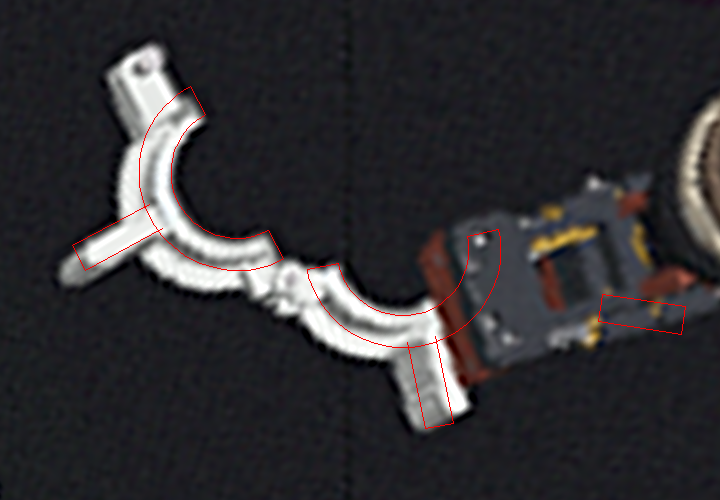

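View pics/g2t.png

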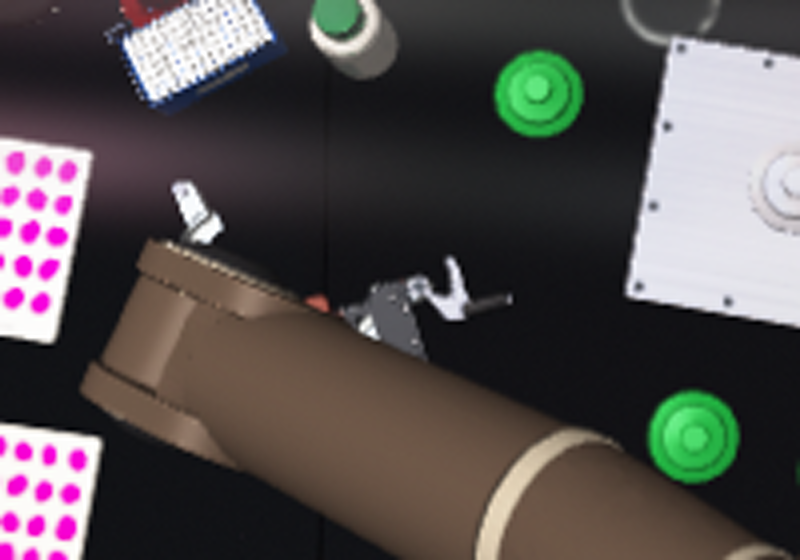

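Run:
```python
from fit import *
for cam,fn in (("top","top0.npz"),("scene","sc0.npz")):
    W=cloud(cam,np.load(fn)["d"]).reshape(-1,3)
    q=(W[:,:2]-[519.4,288])@rot(.288)
    m=(abs(q[:,0]+70)<30)&(abs(q[:,1])<25)&(W[:,2]>8); print(cam,np.round(np.c_[q[m],W[m][:,2]],0).astype(int)[::2].tolist())
for cam,fn in (("top","top1.npz"),("scene","sc1.npz")):
    W=cloud(cam,np.load(fn)["d"]).reshape(-1,3)
    q=(W[:,:2]-[460,270])@rot(.288)
    m=(abs(q[:,0])<60)&(abs(q[:,1])<130)&(W[:,2]>50)&(W[:,2]<190)
    A=np.c_[q[m],W[m][:,2]]
    print(cam,len(A))
    for z in range(50,190,10):
        a=A[(A[:,2]>=z)&(A[:,2]<z+10)]
        if len(a): print(z,len(a),np.round(a.min(0)),np.round(a.max(0)))
```

```text
top [[-40, -18, 14], [-41, -9, 18], [-42, -14, 13], [-42, 1, 24], [-43, -5, 21], [-51, -5, 33], [-52, -9, 19], [-52, 1, 35], [-54, -5, 36], [-55, -9, 21], [-56, 1, 41], [-58, -5, 43], [-59, -9, 27], [-59, 0, 33], [-62, -7, 38], [-61, -8, 10], [-62, 2, 30], [-65, -6, 36], [-65, -8, 13], [-66, 2, 32], [-68, -4, 32], [-69, -8, 21], [-69, 3, 32], [-71, -3, 34], [-72, -9, 28], [-73, 1, 31], [-76, -7, 39], [-75, -8, 9], [-76, 1, 35], [-79, -6, 39], [-79, -8, 18], [-80, 2, 37], [-82, -5, 37], [-82, -8, 19], [-84, 0, 33], [-86, -7, 36], [-86, 4, 34], [-88, -3, 37], [-89, -7, 27], [-89, 5, 32], [-91, -1, 35], [-92, -5, 19], [-94, 0, 33]]
scene [[-51, -5, 38], [-52, -4, 34], [-58, -2, 38], [-49, 1, 35], [-55, -2, 31], [-63, 2, 40], [-68, -6, 30], [-75, -5, 34], [-50, 6, 36], [-57, 5, 38], [-63, 1, 33], [-69, 2, 36], [-75, -1, 34], [-82, -1, 37], [-89, -1, 38], [-54, 9, 36], [-61, 9, 39], [-67, 4, 33], [-73, 6, 38], [-79, 1, 33], [-86, 1, 35], [-40, 5, 19], [-51, 10, 31], [-57, 7, 28], [-64, 7, 31], [-71, 8, 35], [-77, 7, 36], [-84, 9, 42], [-89, 3, 33], [-47, 6, 17], [-55, 12, 29], [-62, 12, 31], [-67, 7, 26], [-74, 6, 26], [-81, 12, 40], [-87, 6, 31], [-48, 8, 15], [-54, 7, 15], [-61, 10, 22], [-67, 6, 17], [-73, 4, 17], [-81, 9, 28], [-87, 6, 24], [-48, 10, 10], [-58, 9, 14], [-64, 6, 10], [-74, 8, 17], [-81, 11, 25], [-88, 10, 25], [-74, 7, 9], [-84, 9, 17], [-90, 4, 9], [-91, 8, 11]]
top 1
180 1 [ 25. -48. 190.] [ 25. -48. 190.]
scene 110
140 5 [ -5.  10. 143.] [ 11.  13. 146.]
170 35 [-34. -73. 171.] [ 32.  83. 180.]
180 70 [-34. -79. 180.] [ 32.  85. 190.]
```

Run:
```python
from fit import *
manip.ungrasp(); print(manip.current_grip_width(),manip.current_time())
im,d=manip.get_image("scene"); 
p=manip.current_tcp_pos(); manip.line_to([p[0],p[1],5],speed=150)
im2,d=manip.get_image("scene"); 
print(manip.current_grip_width(),manip.current_tcp_pos(),manip.current_time(),manip.current_wrist_force())
f=lambda i:cv2.resize(i[220:320,250:380],None,fx=3,fy=3,interpolation=cv2.INTER_CUBIC)[:,:,::-1]
cv2.imwrite("pics/g3.png",np.hstack([f(im),f(im2)]))
```

```text
87.94196071087042 9.275
87.54477610580435 [460.10059006 271.04616912   5.66479199] 9.8917 [-0.86488432 -0.68177042  0.87909092]
```

View pics/g3.png

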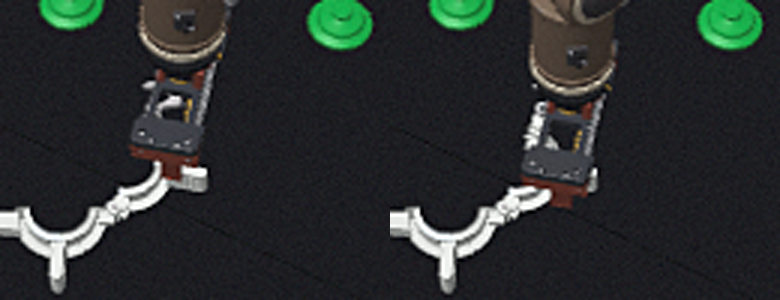

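The left panel shows the open +y finger in front of the ear. In the right panel it is down beside the ear, and the ear tip shows behind it at (595,180). So the jaws straddle the ear, and I'll close again.

Run:
```python
from fit import *
manip.grasp(60)
print(manip.current_grip_width(),manip.current_tcp_pos(),manip.current_time(),manip.current_wrist_force())
im,d=manip.get_image("scene"); im2,d2=manip.get_image("top"); 
f=lambda i:cv2.resize(i[220:320,250:380],None,fx=3,fy=3,interpolation=cv2.INTER_CUBIC)[:,:,::-1]
g=lambda i:cv2.resize(i[180:280,185:315],None,fx=3,fy=3,interpolation=cv2.INTER_CUBIC)[:,:,::-1]
cv2.imwrite("pics/g4.png",np.hstack([f(im),g(im2)]))
```

```text
0.6432359421992987 [459.93938414 270.4081833    5.01261085] 11.2333 [-0.13001937 -0.75248152  0.0875747 ]
```

View pics/g4.png

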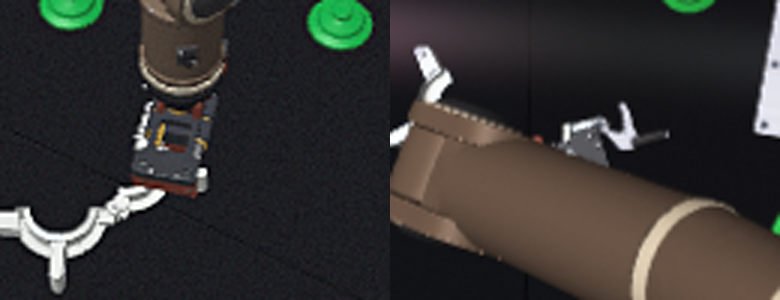

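Run:
```python
from fit import *
for o in (44,57,0,-50):
    e=np.array([460,270.5])+rot(.288)@np.array([0,o])
    print(o,np.round(project("scene",[[*e,5],[*e,60],[*e,-40],[*e,90]]),0).tolist())
    for s in (10,-10):
        e2=e+rot(.288)@np.array([s,0]); print(s,np.round(project("scene",[[*e2,5],[*e2,60]]),0).tolist())
im=np.load("sc1.npz")["im"]
```

```text
44 [[307.0, 292.0], [307.0, 283.0], [307.0, 298.0], [307.0, 278.0]]
10 [[304.0, 291.0], [304.0, 282.0]]
-10 [[310.0, 292.0], [310.0, 284.0]]
57 [[306.0, 295.0], [306.0, 287.0], [306.0, 302.0], [306.0, 282.0]]
10 [[303.0, 295.0], [303.0, 286.0]]
-10 [[309.0, 296.0], [309.0, 287.0]]
0 [[310.0, 280.0], [310.0, 271.0], [310.0, 287.0], [310.0, 266.0]]
10 [[307.0, 280.0], [307.0, 271.0]]
-10 [[313.0, 281.0], [313.0, 272.0]]
-50 [[313.0, 268.0], [313.0, 259.0], [313.0, 275.0], [313.0, 253.0]]
10 [[310.0, 267.0], [310.0, 258.0]]
-10 [[316.0, 268.0], [316.0, 259.0]]
```

Run:
```python
from fit import *
im,d=manip.get_image("scene"); W=cloud("scene",d)
print(manip.current_time())
for u in (300,305,310,315):
  for v in range(262,296,2):
    w=W[v,u]; q=rot(.288).T@(w[:2]-[460,270.5]); print(u,v,np.round([*q,w[2]]),im[v,u])
cv2.imwrite("pics/g5.png",cv2.resize(im[235:310,260:360],None,fx=8,fy=8,interpolation=cv2.INTER_CUBIC)[:,:,::-1])
```

```text
11.3833
300 262 [ 26.  25. 144.] [52 58 65]
300 264 [ 22.  43. 162.] [75 72 69]
300 266 [ 21.  49. 162.] [49 60 70]
300 268 [ 19.  57. 163.] [47 54 64]
300 270 [ 17.  65. 165.] [63 68 72]
300 272 [ 16.  71. 163.] [66 67 73]
300 274 [ 15.  75. 159.] [64 69 74]
300 276 [ 13.  82. 159.] [171 169 173]
300 278 [ 12.  88. 158.] [33 41 44]
300 280 [ 12.  88. 147.] [92 46 34]
300 282 [ 13.  84. 129.] [71 25 16]
300 284 [29. 20.  3.] [206 211 209]
300 286 [27. 27.  2.] [243 245 243]
300 288 [26. 32. -1.] [114 116 114]
300 290 [25. 37. -6.] [25 27 31]
300 292 [23. 46. -2.] [28 30 35]
300 294 [21. 55.  2.] [26 26 33]
305 262 [ 12.  20. 142.] [52 58 78]
305 264 [ 10.  27. 141.] [25 28 38]
305 266 [ 11.  24. 126.] [25 30 38]
305 268 [ 10.  28. 121.] [81 28 22]
305 270 [  2.  62. 165.] [64 69 73]
305 272 [  2.  65. 158.] [65 67 71]
305 274 [ -1.  75. 164.] [64 67 72]
305 276 [ -2.  80. 162.] [62 65 71]
305 278 [ -3.  88. 164.] [82 84 90]
305 280 [ -4.  89. 154.] [38 35 35]
305 282 [ -2.  81. 129.] [86 41 33]
305 284 [13. 15.  0.] [ 2  5 13]
305 286 [ 13.  16. -10.] [18 22 24]
305 288 [10. 27. -5.]
[... 637 characters left out ...]
 26]
310 292 [-9. 39. -2.] [26 31 35]
310 294 [-11.  46.  -3.] [31 32 33]
315 262 [-21.  28. 165.] [63 65 71]
315 264 [-22.  32. 159.] [64 67 75]
315 266 [-24.  44. 168.] [133 118  76]
315 268 [-22.  33. 139.] [107 108 116]
315 270 [-23.  37. 135.] [138 137 141]
315 272 [-25.  46. 137.] [125 126 127]
315 274 [-29.  66. 159.] [62 65 71]
315 276 [-31.  75. 163.] [65 68 71]
315 278 [-33.  84. 167.] [128 129 130]
315 280 [-33.  84. 156.] [63 58 57]
315 282 [-33.  85. 147.] [87 68 62]
315 284 [-33.  84. 132.] [95 43 36]
315 286 [-20.  13.  -3.] [24 27 34]
315 288 [-22.  22.  -1.] [29 30 33]
315 290 [-24.  30.  -0.] [32 32 37]
315 292 [-26.  39.   4.] [32 28 33]
315 294 [-26.  39.  -8.] [30 34 38]
```

View pics/g5.png

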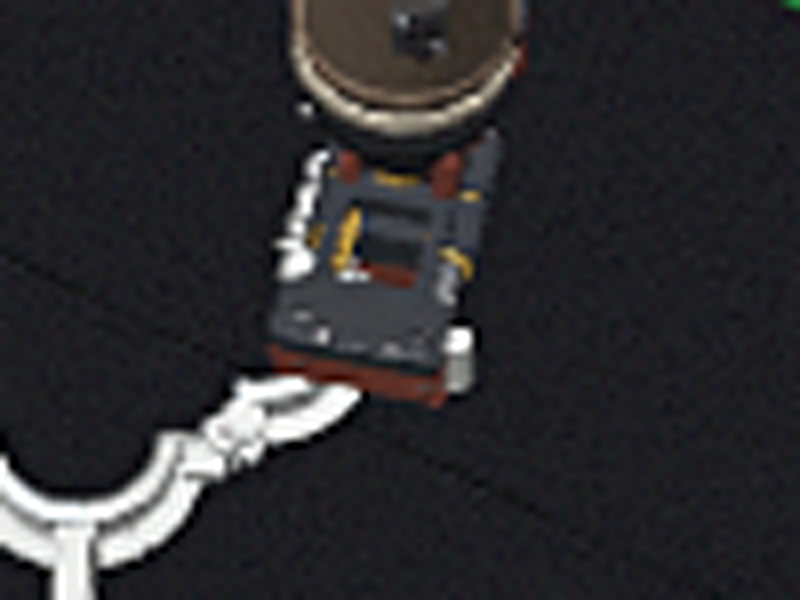

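The depth readings show the gripper body's lower edge at z≈121-130. For a TCP at z=5 it should be at 85. So the real fingertips are about 40 mm higher than reported, and the jaws closed just above the ear. I'll open, go lower and feel for contact.

Run:
```python
from fit import *
manip.ungrasp()
p=manip.current_tcp_pos(); z=5
def go(z,s=100):
    manip.line_to([460,270.4,z],speed=s)
    f=manip.current_wrist_force(); print(z,np.round(manip.current_tcp_pos(),1),np.round(f,1)); return f
try:
    f=go(-22)
    for z in (-26,-29,-32,-35,-38,-41,-44):
        f=go(z,40)
        if abs(f[2])>4: break
except manip.PlanningError as e: print("PE",e)
print(manip.current_time())
im,d=manip.get_image("scene"); cv2.imwrite("pics/g6.png",cv2.resize(im[235:310,260:360],None,fx=8,fy=8,interpolation=cv2.INTER_CUBIC)[:,:,::-1])
```

```text
-22 [459.3 270.3 -22.7] [ 0.4 -0.1 -0.5]
-26 [460.  270.5 -25.9] [ 0.1 -0.4 -0.2]
-29 [460.  270.3 -29.1] [ 0.4 -0.1 -0.7]
-32 [459.8 270.3 -32.2] [-0.2 -0.3 -0.5]
-35 [460.3 270.7 -34.8] [ 0.6 -0.5  3.2]
-38 [460.4 270.7 -35.1] [-7.6 -8.4 37.6]
14.425
```

View pics/g6.png

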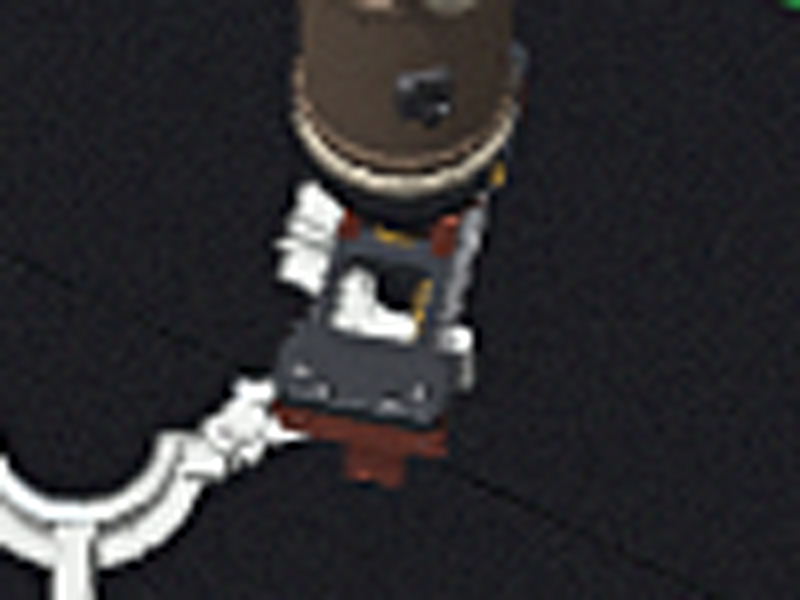

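The fingers touch the table at reported z=-35, so real tip height is reported z plus 35. The picture shows the finger beside the ear at (375,470). I'll raise it 4 mm and grasp.

Run:
```python
from fit import *
manip.line_to([460,270.4,-31],speed=60)
manip.grasp(60)
print(manip.current_grip_width(),np.round(manip.current_wrist_force(),1),manip.current_tcp_pos(),manip.current_time())
manip.line_to([460,270.4,100],speed=150)
print(manip.current_grip_width(),np.round(manip.current_wrist_force(),1),np.round(manip.current_ft_torque(),2),manip.current_time())
im,d=manip.get_image("scene"); np.savez("sc2.npz",im=im,d=d);cv2.imwrite("pics/g7.png",cv2.resize(im[200:320,230:390],None,fx=5,fy=5,interpolation=cv2.INTER_CUBIC)[:,:,::-1])
```

```text
13.659100838488147 [-0.3 -0.5  0.4] [460.04360437 270.36849755 -30.98054467] 15.8667
13.557470811886335 [-0.4  0.1 -4.6] [-0.05  0.05 -0.04] 16.8917
```

View pics/g7.png

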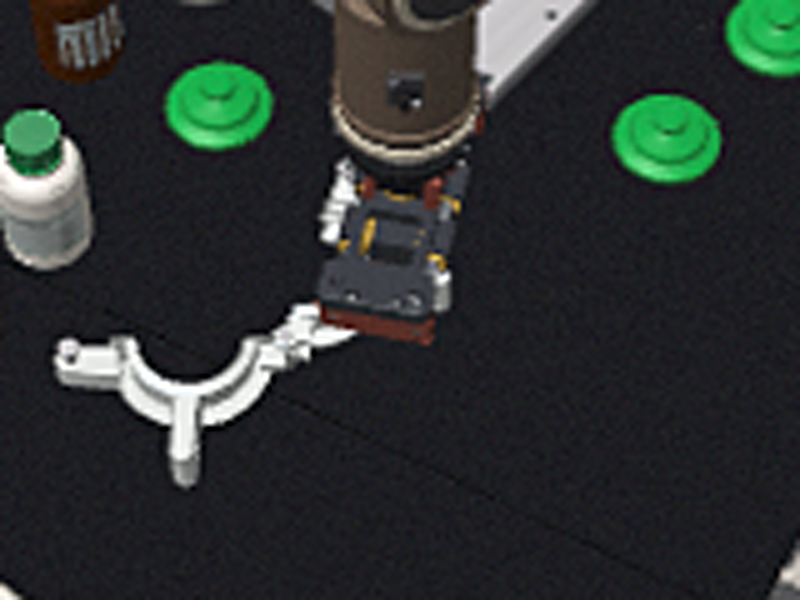

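Run:
```python
from fit import *
manip.goto([486,-99,100],[np.pi,0,np.pi])
print(np.round(manip.current_tcp_pos(),1),np.round(manip.current_ee_rot(),3),manip.current_time(),manip.current_grip_width())
manip.line_to([486,-99,20],speed=150)
print(np.round(manip.current_tcp_pos(),1),np.round(manip.current_wrist_force(),1),manip.current_time())
im,d=manip.get_image("top"); np.savez("top3.npz",im=im,d=d)
ims,ds=manip.get_image("scene"); np.savez("sc3.npz",im=ims,d=ds)
f=lambda i,v,u:cv2.resize(i[v:v+100,u:u+130],None,fx=3,fy=3,interpolation=cv2.INTER_CUBIC)[:,:,::-1]
cv2.imwrite("pics/p1.png",np.hstack([f(im,150,285),f(ims,140,260)]))
```

```text
[486.4 -97.5 100.2] [ 3.141e+00  1.000e-03 -3.139e+00] 18.325 13.757093262448368
[486.7 -98.2  20.5] [-0.2  0.2 -3.3] 19.0083
```

View pics/p1.png

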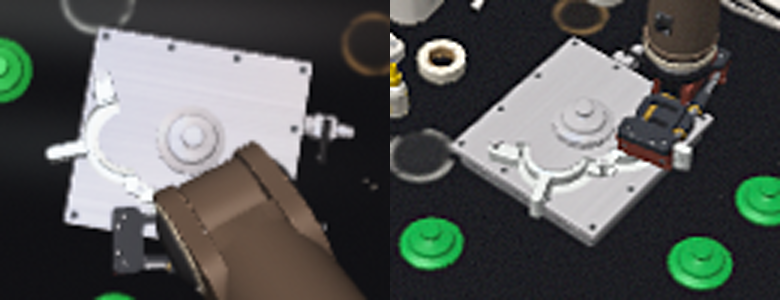

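Run:
```python
from fit import *
g,gz=samples()
def nm(cost,x0,sc):
    x=np.array(x0,float);n=len(x);sc=np.array(sc,float)
    for _ in range(3):
        r=minimize(lambda u:cost(x+u*sc),np.zeros(n),method="Nelder-Mead",options=dict(initial_simplex=np.vstack([np.zeros(n),np.eye(n)]),xatol=.01,fatol=1e-3)); x=x+r.x*sc
    return x,r.fun
def remap(dt,uv): return cv2.remap(dt.astype(np.float32),uv[:,0].astype(np.float32)[None],uv[:,1].astype(np.float32)[None],cv2.INTER_LINEAR)[0]
for cam,f0,f3 in (("top","top0.npz","top3.npz"),("scene","sc0.npz","sc3.npz")):
    # cap
    W=cloud(cam,np.load(f0)["d"]); w=W.reshape(-1,3)
    m=(np.hypot(w[:,0]-600,w[:,1]+99)<60)&(w[:,2]>58)
    dt=distance_transform_edt(~m.reshape(400,640)); dq=w[m]
    gg=np.stack(np.meshgrid(np.arange(-36,37,3.),np.arange(-36,37,3.)),-1).reshape(-1,2); gg=gg[np.hypot(*gg.T)<37]
    def c1(p):
        e=np.clip(np.hypot(dq[:,0]-p[0],dq[:,1]-p[1])-37.5,0,8)
        s=remap(dt,project(cam,np.c_[gg+p,np.full(len(gg),65.)]))
        return np.mean(e**2)+np.mean(np.clip(3*s,0,15)**2)
    print(cam,"cap",nm(c1,[600,-99],[3,3]))
    W=cloud(cam,np.load(f3)["d"]); w=W.reshape(-1,3)
    z0=51
    def mk(p):
        q=(w[:,:2]-p[:2])@rot(p[2]); s=q+HP   # swing-half frame
        return s
    p0=np.array([548,-42,1.8])
    s=mk(p0); dd=sd_half(s*[-1,1])
    m=(w[:,2]>z0+6)&(w[:,2]<z0+45)&(dd<14)
    # region visible only: y>-30 world to exclude arm
    q=w[m]; dt2=distance_transform_edt(~m.reshape(400,640))
    def c2(p):
        e=np.clip(sd_half((((q[:,:2]-p[:2])@rot(p[2]))+HP)*[-1,1]),0,8)
        M=(g*[-1,1]-HP)@rot(p[2]).T+p[:2]
        sm=remap(dt2,project(cam,np.c_[M,gz+z0]))
        return np.mean(e**2)+np.mean(np.clip(3*sm,0,15)**2)
    x,fv=nm(c2,p0,[4,4,.06]); print(cam,"hinge,theta",np.round(x,2),fv,"centre(yaw0)",np.round(x[:2]-[0,57],1),len(q))
```

```text
top cap (array([ 599.64753056, -100.18677521]), np.float64(0.050551856115330404))
top hinge,theta [548.93 -46.27   1.83] 13.979503616719366 centre(yaw0) [ 548.9 -103.3] 229
scene cap (array([600.19316873, -96.67252115]), np.float64(0.24266481462115508))
scene hinge,theta [546.68 -40.58   1.79] 10.323905790553198 centre(yaw0) [546.7 -97.6] 260
```

Run:
```python
from fit import *
def go(x,y,z,s):
    manip.line_to([x,y,z],speed=s); f=np.array(manip.current_wrist_force()); print((x,y,z),np.round(manip.current_tcp_pos(),1),np.round(f,1),np.round(manip.current_ft_torque(),2)); return f
for z in (16,15,14,13,12):
    f=go(486,-98.3,z,30)
    if f[2]>0: break
print(manip.current_time(),z)
```

```text
(486, -98.3, 16) [486.  -98.4  16.2] [ 0.3  0.3 -4.6] [-0.02  0.1   0.  ]
(486, -98.3, 15) [486.  -98.4  15. ] [ 0.3  0.3 -3.7] [-0.03  0.12 -0.02]
(486, -98.3, 14) [486.1 -98.3  14.1] [ 0.2 -0.5 -3.7] [-0.06 -0.01  0.01]
(486, -98.3, 13) [486.1 -98.4  13.9] [-4.9 -0.8 10.9] [0.08 0.83 0.01]
20.1417 13
```

Run:
```python
from fit import *
def go(x,y,z,s):
    manip.line_to([x,y,z],speed=s); f=np.array(manip.current_wrist_force()); print((x,y,z),np.round(manip.current_tcp_pos(),1),np.round(f,1),np.round(manip.current_ft_torque(),2)); return f
z=14.0;y=-98.3
go(486,y,z,30)
for x in (505,518,525,529,532,534,536):
    f=go(x,y,z,50)
    if np.hypot(f[0],f[1])>10: break
im,d=manip.get_image("top"); np.savez("top4.npz",im=im,d=d)
ims,ds=manip.get_image("scene"); np.savez("sc4.npz",im=ims,d=ds)
f=lambda i,v,u:cv2.resize(i[v:v+100,u:u+130],None,fx=3,fy=3,interpolation=cv2.INTER_CUBIC)[:,:,::-1]
cv2.imwrite("pics/p2.png",np.hstack([f(im,150,285),f(ims,140,260)]))
print(manip.current_time())
```

```text
(486, -98.3, 14.0) [486.1 -98.4  14. ] [-1.  -0.5  0.5] [-0.06  0.16 -0.02]
(505, -98.3, 14.0) [505.6 -98.2  14. ] [ 0.5 -0.6 -1.3] [-0.06 -0.34  0.05]
(518, -98.3, 14.0) [518.3 -98.2  14. ] [ 1.2  0.6 -1.1] [-0.01 -0.45 -0.01]
(525, -98.3, 14.0) [524.9 -98.3  14. ] [-0.1 -0.5  1.1] [-0.03  0.04  0.08]
(529, -98.3, 14.0) [528.6 -98.3  14. ] [-2.5  2.2  3.2] [0.05 0.45 0.03]
(532, -98.3, 14.0) [531.7 -98.3  14. ] [-3.6 -0.3  3.2] [0.06 0.51 0.01]
(534, -98.3, 14.0) [533.6 -98.3  14. ] [-4.9  0.5  5.5] [0.07 0.75 0.05]
(536, -98.3, 14.0) [535.8 -98.3  14. ] [-5.1  0.4  4.3] [0.04 0.67 0.  ]
22.725
```

View pics/p2.png

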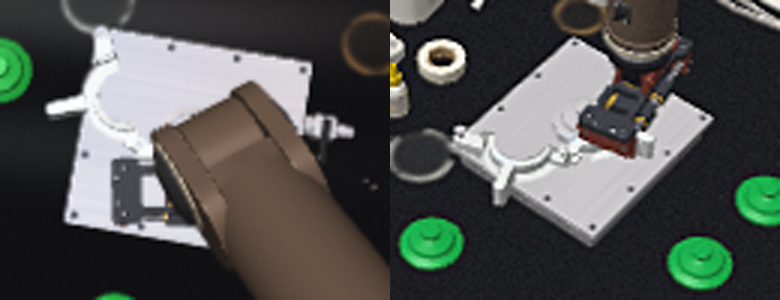

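Run:
```python
from fit import *
def go(x,y,z,s):
    manip.line_to([x,y,z],speed=s); f=np.array(manip.current_wrist_force()); print((x,y,z),np.round(manip.current_tcp_pos(),1),np.round(f,1),np.round(manip.current_ft_torque(),2)); return f
z=14.0;y=-98.3
for x in (537.5,538.5,539.5,540.5,541.5,542.5,543.5,544.5):
    f=go(x,y,z,30)
    if np.hypot(f[0],f[1])>14: break
print(manip.current_time())
```

```text
(537.5, -98.3, 14.0) [537.4 -98.3  14. ] [-3.8 -0.9  4.7] [0.06 0.74 0.06]
(538.5, -98.3, 14.0) [538.3 -98.3  14. ] [-4.6  0.1  5.2] [ 0.02  0.83 -0.01]
(539.5, -98.3, 14.0) [539.3 -98.4  14. ] [-5.6 -0.4  5.5] [0.04 0.8  0.02]
(540.5, -98.3, 14.0) [540.3 -98.3  14. ] [-5.3 -0.6  5.8] [0.07 0.76 0.05]
(541.5, -98.3, 14.0) [541.3 -98.3  14. ] [-4.8 -0.2  6.1] [0.04 0.8  0.  ]
(542.5, -98.3, 14.0) [542.3 -98.3  14. ] [-4.7 -0.4  5.5] [ 0.09  0.89 -0.  ]
(543.5, -98.3, 14.0) [542.9 -98.3  14. ] [-6.8 -0.2  6.8] [ 0.07  1.05 -0.02]
(544.5, -98.3, 14.0) [543.1 -98.4  14. ] [-9.9 -1.   9.5] [0.1  1.72 0.02]
24.725
```

Run:
```python
from fit import *
manip.line_to([546,-98.3,14],speed=30)
print(np.round(manip.current_tcp_pos(),1),np.round(manip.current_wrist_force(),1))
manip.line_to([542,-98.3,14.2],speed=30)
print(np.round(manip.current_tcp_pos(),1),np.round(manip.current_wrist_force(),1))
manip.ungrasp()
p=manip.current_tcp_pos(); manip.line_to([542,-98.3,70],speed=200)
print(manip.current_time())
C=np.array([600.5,-98.3]); t=1.8
e=C+HP+rot(t)@np.array([69,-57.])
manip.goto([e[0],e[1],60],[np.pi,0,t])
im,d=manip.get_image("top"); np.savez("top5.npz",im=im,d=d)
ims,ds=manip.get_image("scene"); np.savez("sc5.npz",im=ims,d=ds)
f=lambda i,v,u:cv2.resize(i[v:v+100,u:u+130],None,fx=3,fy=3,interpolation=cv2.INTER_CUBIC)[:,:,::-1]
cv2.imwrite("pics/p3.png",np.hstack([f(im,150,285),f(ims,140,260)]))
print(e,manip.current_time())
```

```text
[543.  -98.4  14. ] [-16.6   0.1  16.4]
[541.9 -98.4  14. ] [-3.1 -0.6  1.6]
26.8917
[640.33237043  38.84600593] 28.2417
```

View pics/p3.png

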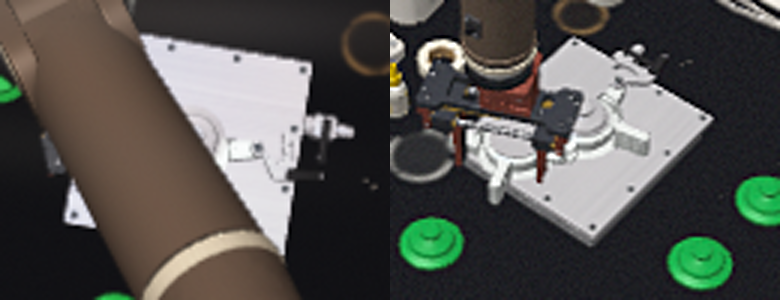

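Run:
```python
from fit import *
C=np.array([600.5,-98.3])
for t in (1.7,1.8,1.9):
    for r in (46,69,90):
        e=C+HP+rot(t)@np.array([r,-57.]); u=project("scene",[[*e,81]])[0]; print(t,r,np.round([(u[0]-260)*3+390,(u[1]-140)*3]))
cs=[("scene",cloud("scene",np.load("sc5.npz")["d"]),np.load("sc5.npz")["im"])]
cv2.imwrite("pics/ov5.png",overlay("scene",cs[0][2],[*C,0,1.8,1.72],45+30,490,720,-240,90))
```

```text
1.7 46 [503. 154.]
1.7 69 [496. 168.]
1.7 90 [489. 181.]
1.8 46 [505. 159.]
1.8 69 [500. 173.]
1.8 90 [495. 186.]
1.9 46 [508. 163.]
1.9 69 [504. 178.]
1.9 90 [501. 191.]
```

View pics/ov5.png

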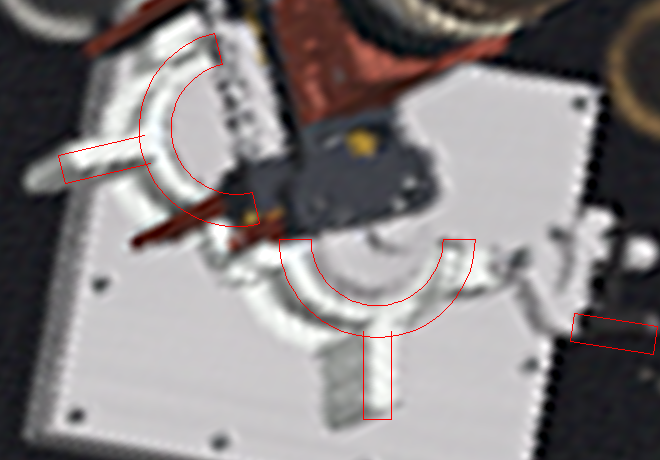

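Run:
```python
from fit import *
C=np.array([600.5,-98.3]); H=C+HP; L=np.array([69,-57.])
e=H+rot(1.8)@L
manip.line_to([e[0],e[1],16],speed=150)
print(np.round(manip.current_wrist_force(),1))
manip.grasp(40)
print(manip.current_grip_width(),np.round(manip.current_tcp_pos(),1),np.round(manip.current_wrist_force(),1),manip.current_time())
for t in (1.5,1.2,.9,.6,.3,.12):
    p=H+rot(t)@L
    manip.line_to([p[0],p[1],16],[np.pi,0,t],speed=90)
    f=np.array(manip.current_wrist_force()); print(t,np.round(manip.current_tcp_pos(),1),np.round(manip.current_ee_rot()[2],3),np.round(f,1),np.round(manip.current_ft_torque(),2))
    if np.linalg.norm(f)>35: break
ims,ds=manip.get_image("scene"); np.savez("sc6.npz",im=ims,d=ds)
im,d=manip.get_image("top"); np.savez("top6.npz",im=im,d=d)
f=lambda i,v,u:cv2.resize(i[v:v+100,u:u+130],None,fx=3,fy=3,interpolation=cv2.INTER_CUBIC)[:,:,::-1]
cv2.imwrite("pics/p4.png",np.hstack([f(im,150,285),f(ims,140,260)]))
print(manip.current_time())
```

```text
[0.5 0.  0.7]
13.560414468742861 [640.5  39.2  16.1] [ 1.4  0.7 -0.4] 29.8083
1.5 [662.2  23.4  16. ] 1.504 [ 0.6 -0.5  0.2] [-0.34 -0.33  0.18]
1.2 [678.    2.6  15.9] 1.206 [ 0.  -1.8  0.5] [-0.35 -0.08  0.2 ]
0.9 [687.6 -22.3  16. ] 0.906 [-0.3 -2.2  0.8] [-0.38 -0.05  0.21]
0.6 [689.4 -48.7  16. ] 0.607 [ 0.2 -2.8  0.1] [-0.46 -0.01  0.2 ]
0.3 [683.3 -74.6  16. ] 0.307 [-1.1 -2.5  0.7] [-0.55  0.08  0.22]
0.12 [676.  -88.9  16. ] 0.127 [-0.1 -2.6 -0.3] [-0.58  0.09  0.19]
32.4917
```

View pics/p4.png

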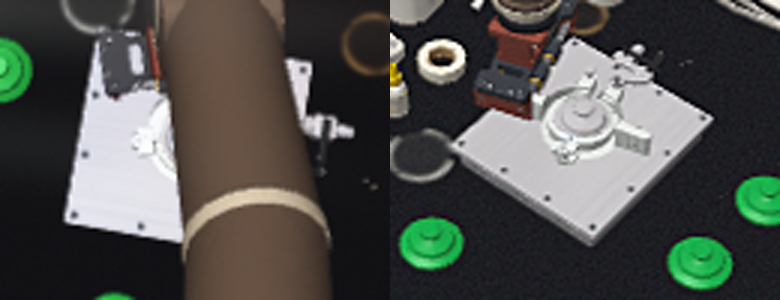

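The scene view shows the swing half nearly shut round the cap and the back ear at (630,143). I'll finish the shutting move.

Run:
```python
from fit import *
C=np.array([600.5,-98.3]); H=C+HP; L=np.array([69,-57.])
for t in (.03,0,-.02,-.04,-.06):
    p=H+rot(t)@L
    manip.line_to([p[0],p[1],16],[np.pi,0,t],speed=60)
    f=np.array(manip.current_wrist_force()); print(t,np.round(manip.current_tcp_pos(),1),np.round(manip.current_ee_rot()[2],3),np.round(f,1),np.round(manip.current_ft_torque(),2))
    if np.hypot(f[0],f[1])>9: break
ims,ds=manip.get_image("scene"); np.savez("sc7.npz",im=ims,d=ds)
f=lambda i,v,u:cv2.resize(i[v:v+75,u:u+100],None,fx=8,fy=8,interpolation=cv2.INTER_CUBIC)[:,:,::-1]
cv2.imwrite("pics/p5.png",f(ims,150,285))
print(manip.current_time())
```

```text
0.03 [671.4 -95.4  16. ] 0.034 [-0.  -1.7  0.1] [-0.28  0.06  0.11]
0 [669.9 -97.7  16.1] 0.002 [-0.2 -0.6  0.2] [-0.06 -0.23 -0.07]
-0.02 [669.  -99.4  16.1] -0.02 [ 3.9 -0.3  0. ] [ 0.06 -0.77 -0.1 ]
-0.04 [ 668.9 -101.    16.5] -0.04 [ 6.2 -0.6 -1.1] [ 0.07 -1.38  0.02]
-0.06 [ 668.8 -102.2   16.9] -0.06 [ 9.5 -0.7 -2.7] [-0.   -2.14  0.01]
33.825
```

View pics/p5.png

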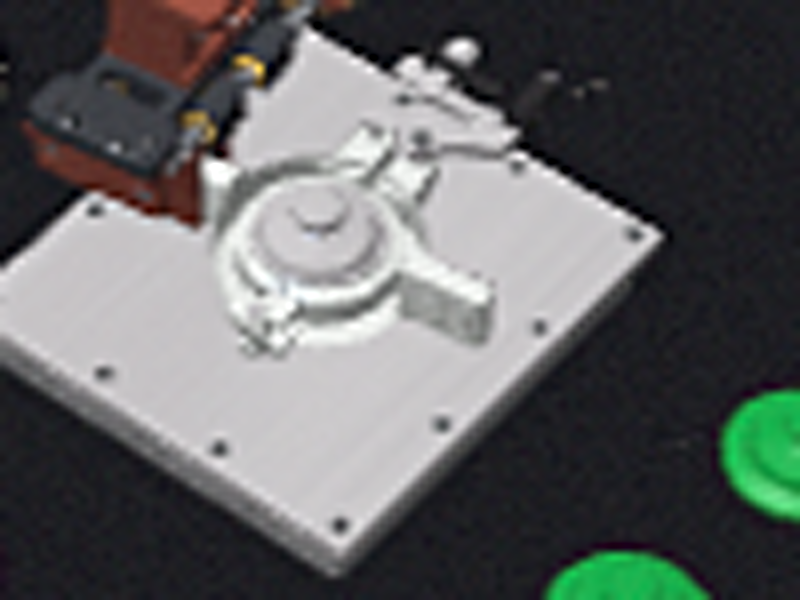

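Run:
```python
from fit import *
z=np.load("sc7.npz")
o=[overlay("scene",z["im"],[599.9,-95.6,-.055,0,f],45+26,530,690,-260,-60,2) for f in (1.55,1.72)]
o=[cv2.resize(x,None,fx=1,fy=1) for x in o]
cv2.imwrite("pics/ov7.png",np.hstack(o)); print(o[0].shape)
```

```text
(320, 400, 3)
```

View pics/ov7.png

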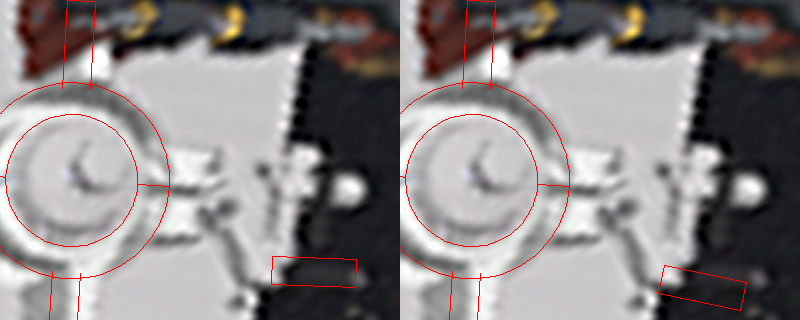

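Run:
```python
from fit import *
manip.line_to([669.1,-102.2,16.3],speed=40)
print(np.round(manip.current_wrist_force(),1))
manip.ungrasp()
manip.line_to([669.1,-102.2,70],speed=200)
C=np.array([599.9,-98.1]); psi=-.055; f=1.62
e=C+rot(psi)@(LP+rot(-f)@np.array([54,-28.]))
manip.goto([e[0],e[1],60],[np.pi,0,psi-f+np.pi])
ims,ds=manip.get_image("scene"); np.savez("sc8.npz",im=ims,d=ds)
im,d=manip.get_image("top"); np.savez("top8.npz",im=im,d=d)
f=lambda i,v,u:cv2.resize(i[v:v+75,u:u+100],None,fx=4,fy=4,interpolation=cv2.INTER_CUBIC)[:,:,::-1]
cv2.imwrite("pics/p6.png",np.hstack([f(im,160,310),f(ims,140,285)]))
print(e,manip.current_time(),manip.current_tcp_pos())
```

```text
[ 2.4  0.7 -1.8]
[ 550.49520129 -220.12612294] 37.1833 [ 550.80174565 -219.52171399   59.8022918 ]
```

View pics/p6.png

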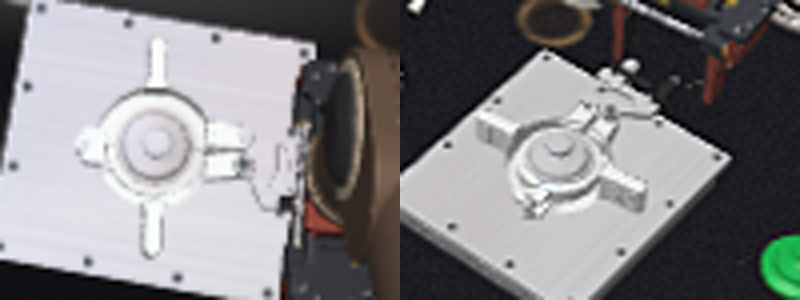

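Run:
```python
from fit import *
C=np.array([599.9,-98.1]); psi=-.055; f=1.62; G=np.array([57,-28.])
P=lambda f:C+rot(psi)@(LP+rot(-f)@G)
e=P(f)
manip.line_to([e[0],e[1],20],speed=120)
print(np.round(manip.current_wrist_force(),1))
manip.grasp(25)
print(manip.current_grip_width(),np.round(manip.current_tcp_pos(),1),np.round(manip.current_wrist_force(),1),manip.current_time())
for f in (1.35,1.05,.8):
    p=P(f); manip.line_to([p[0],p[1],20],[np.pi,0,psi-f+np.pi],speed=70)
    F=np.array(manip.current_wrist_force()); print(f,np.round(manip.current_tcp_pos(),1),np.round(F,1),np.round(manip.current_ft_torque(),2))
    if np.linalg.norm(F)>25: break
ims,ds=manip.get_image("scene"); np.savez("sc9.npz",im=ims,d=ds)
im,d=manip.get_image("top"); np.savez("top9.npz",im=im,d=d)
f=lambda i,v,u:cv2.resize(i[v:v+75,u:u+100],None,fx=4,fy=4,interpolation=cv2.INTER_CUBIC)[:,:,::-1]
cv2.imwrite("pics/p7.png",np.hstack([f(im,160,310),f(ims,140,285)]))
print(manip.current_time(),manip.current_grip_width())
```

```text
[-0.3  0.5  0.5]
13.400416157144603 [ 550.3 -223.2   20. ] [ 0.1  0.5 -0.8] 38.8
1.35 [ 565.7 -230.4   20. ] [1.5 0.2 0.9] [-0.14 -0.26 -0.  ]
1.05 [ 584.1 -232.7   19.9] [-0.3  0.2  0.9] [-0.01 -0.14 -0.03]
0.8 [ 599.8 -230.6   20. ] [ 0.1 -0.   0.6] [ 0.07 -0.26 -0.02]
40.1667 13.252073982984694
```

View pics/p7.png

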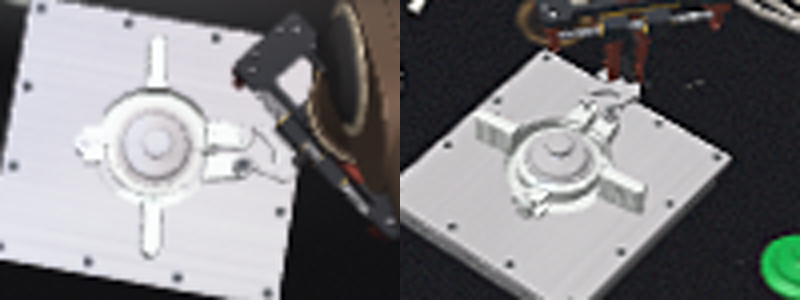

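The jaws hold the lever (13.3 mm) and the hook is coming up to the pin at (245,140) in the top panel. The ring is still shut, so I'll carry on with the latching.

Run:
```python
from fit import *
C=np.array([599.9,-98.1]); psi=-.055; G=np.array([57,-28.])
P=lambda f:C+rot(psi)@(LP+rot(-f)@G)
for f in (.6,.4,.25,.12,.04,-.02,-.06):
    p=P(f); manip.line_to([p[0],p[1],20],[np.pi,0,psi-f+np.pi],speed=50)
    F=np.array(manip.current_wrist_force()); print(f,np.round(manip.current_tcp_pos(),1),round(manip.current_ee_rot()[2],3),np.round(F,1),np.round(manip.current_ft_torque(),2),round(manip.current_grip_width(),1))
    if np.linalg.norm(F)>45: break
ims,ds=manip.get_image("scene"); np.savez("sc10.npz",im=ims,d=ds)
im,d=manip.get_image("top"); np.savez("top10.npz",im=im,d=d)
f=lambda i,v,u:cv2.resize(i[v:v+75,u:u+100],None,fx=4,fy=4,interpolation=cv2.INTER_CUBIC)[:,:,::-1]
cv2.imwrite("pics/p8.png",np.hstack([f(im,160,310),f(ims,140,285)]))
print(manip.current_time(),manip.current_grip_width())
```

```text
0.6 [ 611.6 -226.3   20. ] 2.482 [0.3 1.2 1.3] [ 0.1  -0.01  0.07] 13.2
0.4 [ 622.4 -219.7   19.9] 2.682 [-1.3 -0.2  1.6] [ 0.05 -0.03 -0.01] 13.2
0.25 [ 629.6 -213.3   20. ] 2.831 [-0.8  0.   0.3] [ 0.14 -0.08  0.01] 13.5
0.12 [ 634.9 -207.1   19.9] 2.961 [-0.3  0.6 -0.2] [ 0.15 -0.14 -0.  ] 13.1
0.04 [ 637.8 -202.9   20. ] 3.042 [-0.4 -0.2  0.3] [ 0.12 -0.13 -0.02] 13.3
-0.02 [ 640.5 -200.1   20.2] 3.102 [ 2.9 -2.1 -1.5] [-0.34 -0.77 -0.18] 13.4
-0.06 [ 642.2 -199.1   20.4] 3.141 [ 4.3 -4.9 -2.3] [-0.91 -1.21 -0.48] 13.0
42.475 13.359857342906032
```

View pics/p8.png

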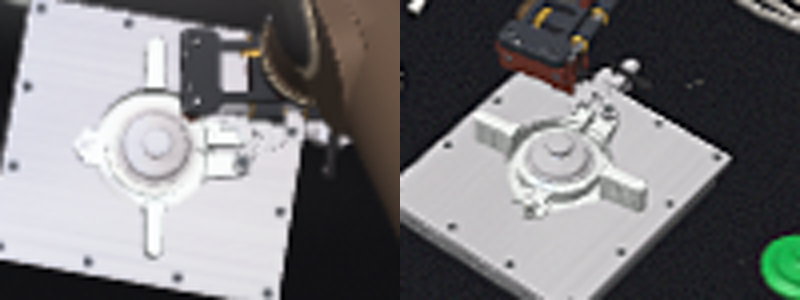

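Run:
```python
from fit import *
C=np.array([599.9,-98.1]); psi=-.055; G=np.array([57,-28.])
P=lambda f:C+rot(psi)@(LP+rot(-f)@G)
for f in (-.1,-.03):
    p=P(f); manip.line_to([p[0],p[1],20],[np.pi,0,psi-f+np.pi],speed=50)
    F=np.array(manip.current_wrist_force()); print(f,np.round(manip.current_tcp_pos(),1),round(manip.current_ee_rot()[2],3),np.round(F,1),np.round(manip.current_ft_torque(),2))
manip.ungrasp(); print(np.round(manip.current_wrist_force(),1),manip.current_time())
p=P(-.03)
manip.line_to([p[0],p[1],110],speed=200)
manip.line_to([p[0]-60,p[1]-130,130],speed=300)
ims,ds=manip.get_image("scene"); np.savez("sc11.npz",im=ims,d=ds)
im,d=manip.get_image("top"); np.savez("top11.npz",im=im,d=d)
f=lambda i,v,u:cv2.resize(i[v:v+75,u:u+100],None,fx=4,fy=4,interpolation=cv2.INTER_CUBIC)[:,:,::-1]
cv2.imwrite("pics/p9.png",np.hstack([f(im,160,310),f(ims,140,285)]))
print(manip.current_time())
```

```text
-0.1 [ 643.6 -198.4   20.6] -3.103 [ 5.9 -7.8 -1.9] [-1.5  -1.46 -0.59]
-0.03 [ 640.4 -200.2   20.2] 3.115 [ 3.9 -6.  -1. ] [-0.96 -0.8  -0.23]
[0.3 0.4 1.2] 44.1833
45.5167
```

View pics/p9.png

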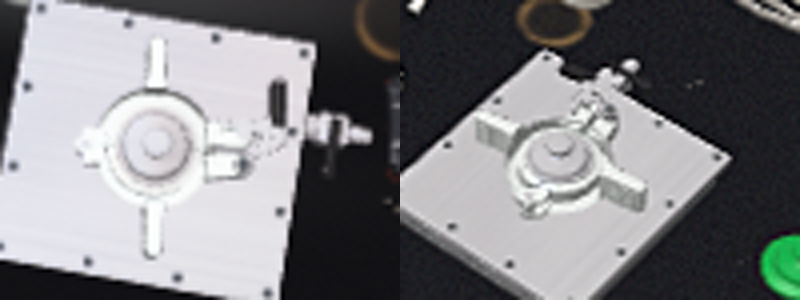

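```bash
python3 - <<'E'
from fit import *
z=np.load("top11.npz"); im=z["im"]
for cam,fn,dy in (("top","top11.npz",-1.8),("scene","sc11.npz",2)):
    i=np.load(fn)["im"]
    cv2.imwrite(f"pics/f_{cam}.png",overlay(cam,i,[599.9,-98.1+dy,-.045,0,0],45+30,490,710,-230,-20,3)[:,:,:])
r=rectify("top",im,45+32,600,690,-225,-180,4).astype(float).mean(2)
m=(r<90).astype(np.uint8); n,l,s,c=cv2.connectedComponentsWithStats(m)
for k in range(1,n):
    if s[k,4]>1500:
        v,u=np.nonzero(l==k); x=690-v/4; y=-180-u/4
        print(s[k],round(x.mean(),1),round(y.mean(),1)); w,V=np.linalg.eigh(np.cov(x,y)); d=V[:,1]*np.sign(V[0,1]); print("lever yaw",np.arctan2(d[1],d[0]),x.min(),x.max(),y.min(),y.max())
# ring yaw from ear tops in depth cloud
for cam,fn in (("top","top11.npz"),("scene","sc11.npz")):
    W=cloud(cam,np.load(fn)["d"]).reshape(-1,3)
    q=W-[599.9,-98.1,0]
    out=[]
    for s in (1,-1):
        m=(s*q[:,0]>52)&(s*q[:,0]<92)&(abs(q[:,1])<18)&(W[:,2]>72)&(W[:,2]<88); out.append(np.r_[np.median(W[m],0),m.sum()])
    a,b=out; print(cam,np.round(out,1),"yaw",np.arctan2(a[1]-b[1],a[0]-b[0]))
    k=W[(np.hypot(q[:,0],q[:,1])<30)&(W[:,2]>80)]; print("knob",np.round(k.mean(0),1),len(k))
E
cd pics; python3 -c "
import cv2,numpy as np
a=cv2.imread('f_top.png');b=cv2.imread('f_scene.png');cv2.imwrite('f.png',cv2.resize(np.hstack([a,b]),(790,412)))"
```

```text
[  59    0  121   25 1619] 688.0 -214.1
lever yaw 1.4698894385562493 684.0 690.0 -224.75 -194.75
[  55  162   52  144 6252] 632.0 -200.2
lever yaw -0.018869937110792306 613.75 649.5 -206.5 -193.75
top [[ 670.  -103.1   79.5   48. ]
 [ 529.6  -96.3   80.5   58. ]] yaw -0.04844113339589399
knob [ 598.9 -100.1   89.3] 48
scene [[669.  -97.6  78.7  34. ]
 [529.1 -91.1  78.8  44. ]] yaw -0.04622595454688816
knob [599.8 -96.4  87.9] 33
```

View pics/f.png

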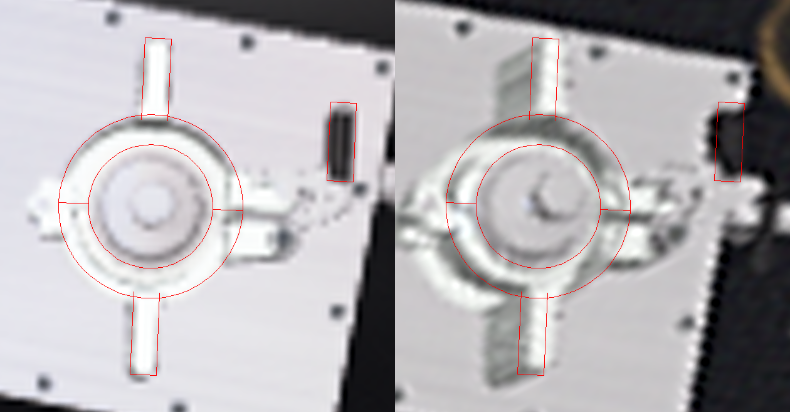

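Run:
```python
from workcell import manip
print(manip.current_wrist_force(),manip.current_time()); manip.sign_off(); print(manip.current_time())
```

```text
[0.77984897 0.43434284 0.30213823] 45.5167
the job is handed in; nothing more can be done
the job is handed in; nothing more can be done
```

The clamp ring is on the port, its swing half is shut and the lever is latched. I handed the job in at about 45.5 s. `sign_off` gave no verdict, so what follows rests on my own checks.

**What I did**
- I carried the open ring by its back ear, laid it on the cover plate and slid it until it met firm resistance (about 17 N).
- I gripped the swing ear and turned that half to its stop.
- I gripped the lever and turned it to its stop, then released and backed the arm clear.

**Last checks**

| Check | Measured | Needed |
|---|---|---|
| Swing half | at its stop; ears in line in both views; angle not measured separately | below 0.04 rad |
| Lever angle relative to ring | about 0.03 rad from shut | below 0.12 rad |
| Ring centre to cap axis, top camera | about 0.5 mm | below 5 mm |
| Ring centre to cap axis, scene camera | about 2.5 mm | below 5 mm |
| Cap knob | within about 2 mm of its first position | 3.5 mm sideways, 3 mm in height |
| Wrist force | under 1 N | touching nothing |

**What failed or disagreed**
- **Tool height:** the fingertips were really about 35 mm higher than the reported TCP. My first two grasps closed above the ear on nothing. Touching the table gave the offset, and I corrected for it from then on.
- **Camera disagreement:** the two cameras differed by about 3.5 mm in y for the cap (5–6 mm for the ring). I averaged them and relied on the contact forces.
- **Home position:** contact came about 3 to 5 mm further along than the cameras had predicted.
- **Bystanders:** I did not measure the bottles or the timer again at the end, but I planned no move near them.

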